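# Store a tested batch of springs in their tray and case

## Robot

A 6-joint arm with a two-finger parallel gripper is mounted at the origin on a cart in front of the work surface, level with it; the furniture and walls round the work are solid. World frame = base frame: x ahead of the robot, y to its left, z up, the work surface at z = 0. Lengths are in m, angles in rad, forces in N, time in s.
With the tool pointing down it reaches from about 0.25 to 0.775 m from the base axis. Payload 4 kg.
Tool frame: the origin (TCP) lies midway between the tips of the shut fingers; the grasp point (between the pads) lies 19 mm behind it; z points along the fingers, x is the direction in which the jaws open and shut, and the axes are right-handed (so a half turn about z gives the same grasp; the last joint's range is limited). The gripper opens to 94 mm and grips with 3 to 60 N. Pads are 16 mm wide; open, the fingers measure 119 mm over their backs; the gripper's body (75 mm by 177 mm) begins 78 mm behind the grasp point.
Start: joints at [1.153, 0.087, 1.371, -0, 1.684, -0.103], TCP at [0.17, 0.523, 0.206] pointing down, gripper open.
Joint ranges: [-3.1, 3.1], [-0.76, 2.03], [0.27, 2.55], [-1.08, 4.22], [0.17, 2.65], [-2.57, 2.57]. Speed limits (rad/s): [2.79, 2.79, 3.14, 3.14, 3.14, 3.14].

## Interface

Orientations are given as [roll, pitch, yaw] about the fixed x, y, z axes, in that order (R = Rz(yaw) Ry(pitch) Rx(roll)).
In Python, from bench import robot gives the robot as it stands.
- The arm moves only by the shell command python3 -m handwheel 'ROWS'. ROWS is a JSON object of lists of equal length, an entry for each row: "delta_pos": the shift along the tool's x, y, z in mm, a list of three; "rotation": the turn, a rotation vector about the tool's x, y, z in rad, a list of three; "claw": the closure, from -1 (fully open) to 1 (shut). In form: {"delta_pos": [[tx, ty, tz], ...], "rotation": [[wx, wy, wz], ...], "claw": [claw, ...]}. A call has exactly 8 rows; each row shifts and turns the commanded pose from where the row before left it, along the tool's axes as they then stand; what a row does not reach is not made up. A row lasts 1/8 s, in which the tool goes at most 62.5 mm and 10.7 degrees, less where a joint would pass 70% of its speed; a pose out of reach is approached as far as the arm can. A call with a gripper value outside its range is refused whole. The fingers move at their own pace and stop on an object; the grip force is fixed at half the most. Time passes only in rows, so rows that do not move let the fingers close, or fill a call up. It gives the time, the measured TCP pose, the force and the opening at its end, in the units of the state.
- robot.get_obs(): the state, without advancing time (a new reading comes with each control period).
- robot.snapshot(name): name is "scene" or "top"; returns a dict with "color" (400x640x3 uint8, red, green, blue), "intrinsics" (3x3 intrinsics, pixels), "k1" (the pictures are not rectified: a ray, as slopes to the right and down, at radius r is drawn at 1 + k1 r^2 times it, then the intrinsics apply), "eye" and "rotation" of the camera in the world. Camera axes: x right, y down, z forward; pixel columns grow to the right and rows downward; lengths in m; the calibration is good to about 2 mm. A picture is of the moment at which its call begins. There is no depth.
- robot.close_job(): hands the job in, once; it reports no verdict.
The state is a dict: "time": time; "joint_positions": joint angles; "qvel": joint speeds; "joint_torque": joint torques, N m; "tool_pos": TCP position; "ee_rot": TCP orientation; "wrist_force": force on the tool from outside, world axes, zero at the start; "wrist_torque": the same for the moment, N m; "width": finger opening in m.
Only numpy, scipy, OpenCV 4.12 (cv2) and the standard library are available. Lean on these libraries where they do the work, as an engineer would, in place of code of your own. Each camera call takes 0.05 s, during which the arm holds its last target.

## Task

Put the tested batch away: stand every one of the heavy springs upright in a cell of its own in the divided tray, then slide the loaded tray nose first into its case (whose catch has to be opened for it) until it is fully home, and swing the catch shut across the tray. Leave the small springs and the brass weight where they are.

Things in the scene. Friction and masses are not known exactly. Their poses are not given: they have to be found in the camera images.
- spring_a: heavy steel compression spring, 38 mm outside diameter, 80 mm tall, 4.5 mm wire, 0.09 kg, standing on end; it behaves as a rigid cylinder. Origin: centre of its lower end; z along the coil, up. May be absent
- spring_b: heavy steel compression spring, 38 mm outside diameter, 80 mm tall, 4.5 mm wire, 0.09 kg, standing on end; it behaves as a rigid cylinder. Origin: centre of its lower end; z along the coil, up. May be absent
- spring_c: heavy steel compression spring, 38 mm outside diameter, 80 mm tall, 4.5 mm wire, 0.09 kg, standing on end; it behaves as a rigid cylinder. Origin: centre of its lower end; z along the coil, up. May be absent
- spring_d: heavy steel compression spring, 38 mm outside diameter, 80 mm tall, 4.5 mm wire, 0.09 kg, standing on end; it behaves as a rigid cylinder. Origin: centre of its lower end; z along the coil, up. May be absent
- spring_e: heavy steel compression spring, 38 mm outside diameter, 80 mm tall, 4.5 mm wire, 0.09 kg, standing on end; it behaves as a rigid cylinder. Origin: centre of its lower end; z along the coil, up. May be absent
- tray: loose aluminium tray, 200 x 110 mm, 0.35 kg, outer walls 46 mm high, 3 mm thick. Origin: centre of its underside; +x to its nose (end wall at x = +0.100; the corners there taper from 110 to 94 mm width over the last 20 mm), y across, z up. The handle end wall is at x = -0.100
- tray_floor (a point): centre of the tray's floor, 4 mm above its underside. 44 mm high dividers (19 mm wide box sections across, a 3 mm sheet along the middle) make 3 cells along the tray's x by 2 across its y, each 52 x 50 mm inside; cell centres at x = -0.071, 0, +0.071 and y = -0.027, +0.027 in the tray's frame
- tray_handle (a point): middle of the tray's handle: a black round bar 12 mm thick, 60 mm long along the tray's y, at x = -0.148, y = 0, z = 0.070 in the tray's frame, on two sloping 8 mm arms at y = -0.024 and +0.024. Pinched from above across the bar, it lets the tray be pushed, pulled and turned on the bench; raise it 2 mm so as not to press the tray down
- case: case for the tray, fixed to the bench: grey walls 6 mm thick, pale plastic roof (from x = 0.040 inwards, top at z = 0.099), no floor: the tray slides on the bench. Origin: middle of the open mouth at bench height; +x leads into the case, y across, z up. Inside 114 mm wide (2 mm play a side for the tray), 90 mm high, 201 mm deep
- case_home (a point): where the tray's origin lies when the tray is fully home, its nose against the back wall: x = 0.101, y = 0, z = 0 in the case's frame, tray's x along the case's x. The tray's end wall is then just inside the mouth and its handle outside
- catch (a joint): swing catch on a vertical pin at x = -0.008, y = -0.075 in the case's frame; rad. 0 = shut: its 51 mm tongue (z 0.016 to 0.024) points along the case's +y across the mouth, 3 mm in front of the stored tray, its lever along the case's -x. It opens counter-clockwise seen from above; clear of the tray's path from 1.4; stop at 1.75. Light friction (0.04 N m) holds it where it is left
- catch_knob (a point): point at z = 0.0545 on the axis of the catch's black upright knob, 14 mm across, z from 0.024 to 0.069, at the end of the lever, 45 mm from the pin, about which it travels in a level circle
- small_spring_a: bystander: small spring, 22 mm across, 46 mm tall, standing; not of this batch. Origin: centre of its underside
- small_spring_b: bystander: small spring as small_spring_a
- machine_corner (a point): front left lower corner of the spring testing machine's base, which is fixed, always in the same place: keep clear of it. From here the base reaches 0.48 m to the right (world -y) and 0.64 m back (+x); its front panel slopes back from 0.03 m height at the front to 0.19 m about 0.16 m behind, and above that stand a table and a round guard
- balance_weight: bystander: brass calibration weight with a knob, 34 mm across, 42 mm tall. Origin: centre of its underside

How it is judged:
On the way, in this order (a step that is already met when the one before it is completed fails the run):
1. every heavy spring stands upright in a cell of the tray (z of spring_a in the frame of tray between -0.003 and 0.01 m and x of spring_a in the frame of tray between -0.085 and 0.085 m and y of spring_a in the frame of tray between -0.04 and 0.04 m and angle between each of spring_a, spring_b, spring_c, spring_d, spring_e's own z axis and vertical below 0.17 rad and z of spring_b in the frame of tray between -0.003 and 0.01 m and x of spring_b in the frame of tray between -0.085 and 0.085 m and y of spring_b in the frame of tray between -0.04 and 0.04 m and z of spring_c in the frame of tray between -0.003 and 0.01 m and x of spring_c in the frame of tray between -0.085 and 0.085 m and y of spring_c in the frame of tray between -0.04 and 0.04 m and z of spring_d in the frame of tray between -0.003 and 0.01 m and x of spring_d in the frame of tray between -0.085 and 0.085 m and y of spring_d in the frame of tray between -0.04 and 0.04 m and z of spring_e in the frame of tray between -0.003 and 0.01 m and x of spring_e in the frame of tray between -0.085 and 0.085 m and y of spring_e in the frame of tray between -0.04 and 0.04 m), for 0.2 s.
2. the tray is fully home in the case (x of tray in the frame of case between 0.096 and 0.106 m and y of tray in the frame of case between -0.006 and 0.006 m and angle between the x axis of tray and the x axis of case, either way round below 0.06 rad), for 0.2 s.
At the end, for the whole second after the job is handed in: Every heavy spring stands upright (within 10 degrees) on the floor of the tray, one to a cell; the tray is in the case, nose first, within 5 mm of fully home; the catch is shut to within 0.15 rad; all at rest (all of step 1 and all of step 2 and value of joint catch below 0.15 rad and linear speed of each of spring_a, spring_b, spring_c, spring_d, spring_e, tray below 0.02 m/s); the robot touches nothing.
It fails at once if a small spring or the brass weight is displaced by more than 8 cm or the weight is knocked over (distance of any of small_spring_a, small_spring_b, balance_weight from where it was at the start of the episode above 0.08 m or angle between balance_weight's own z axis and vertical above 0.6 rad).
Of spring_a, spring_b, spring_c, spring_d, spring_e only 3 to 5 are there at a start; the rules pass over those that are not, and their reading is None.
At some moment in a run one of tray may be knocked a few centimetres aside while the robot is not near it.
It also fails if it takes over 210 s, if anything falls off the work surface, if the arm or the gripper's body presses on something with over 40 N, if the wrist force passes 120 N, or if a joint passes its speed limit or range.

## Working session

There is one attempt and no reset: what is moved stays moved. The work goes in short steps, Python scripts to look and compute and a shell command to move; the robot and the scene stay as the last step left them, time stands still between calls to the robot, and variables do not carry over. Pictures are saved under pics/ and viewed, and the job is handed in when it is done.

```bash
ls; mkdir -p pics; python3 - <<'E'
from bench import robot
import cv2,numpy as np
o=robot.get_obs();print(o)
for n in("scene","top"):
    s=robot.snapshot(n);cv2.imwrite(f"pics/{n}0.png",s["color"][:,:,::-1])
    print(n,s["intrinsics"],s["k1"],s["eye"],s["rotation"])
E
```

```text
pics
{'time': 0.0, 'joint_positions': array([ 1.15292211e+00,  8.79719394e-02,  1.37224384e+00, -3.43798071e-05,
        1.68357964e+00, -1.03133233e-01]), 'qvel': array([-6.36455836e-04, -1.30479315e-04, -1.04213176e-03,  4.48533072e-05,
        1.17811987e-03, -2.22631486e-04]), 'joint_torque': array([ 9.47430090e-04, -3.40177238e+01, -3.02430332e+01,  7.19532534e-02,
        3.27619747e-02, -1.46807288e-04]), 'tool_pos': array([0.17007568, 0.52247325, 0.2043002 ]), 'ee_rot': array([-3.14139987e+00,  2.19458146e-03,  1.25605172e+00]), 'wrist_force': array([-0.22798766, -0.15882326, -0.64393482]), 'wrist_torque': array([ 0.00132113, -0.0097349 ,  0.0037345 ]), 'width': 0.09420393400752872}
scene [[488.32430911   0.         320.99893453]
 [  0.         488.32430911 199.06115219]
 [  0.           0.           1.        ]] -0.10841002268823555 [-0.30141561 -1.15878542  1.00026562] [-2.14647646  0.01479508 -0.60852333]
top [[372.99488613   0.         321.37011846]
 [  0.         372.99488613 196.7862898 ]
 [  0.           0.           1.        ]] 0.011869514913979272 [0.30355298 0.02437711 1.0456963 ] [-2.90319678 -0.00704869 -1.51977788]
```

View pics/scene0.png

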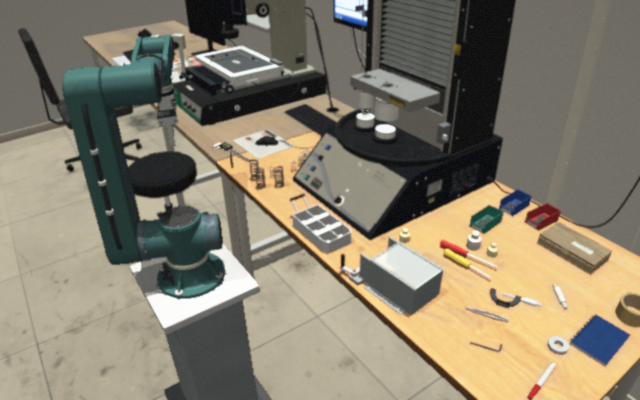

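View pics/top0.png

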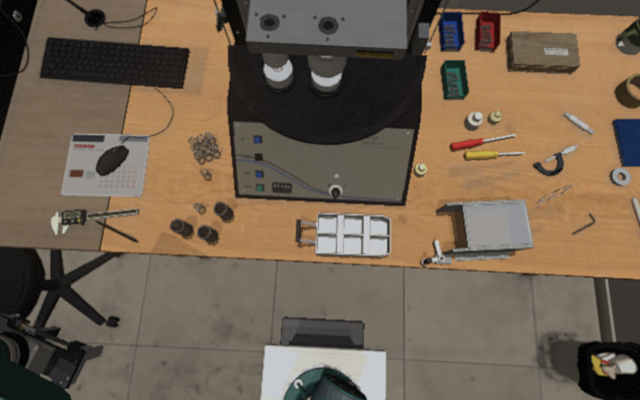

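```bash
cat > h.py <<'E'
import cv2,numpy as np
from scipy.spatial.transform import Rotation as Ro
from bench import robot
def snap(n): return robot.snapshot(n)
def Rm(s): return Ro.from_euler('xyz',s["rotation"]).as_matrix()
def ray(s,u,v):
    K=np.array(s["intrinsics"]);d=np.array([s["k1"],0,0,0,0.])
    p=cv2.undistortPoints(np.array([[[u,v]]],float),K,d,None,None)[0,0]
    return Rm(s)@np.array([p[0],p[1],1.])
def onz(s,u,v,z):
    r=ray(s,u,v);e=np.array(s["eye"]);return e+r*(z-e[2])/r[2]
def proj(s,P):
    P=np.atleast_2d(P).astype(float);R=Rm(s);e=np.array(s["eye"])
    c=(P-e)@R;K=np.array(s["intrinsics"])
    return cv2.projectPoints(c.reshape(-1,1,3),np.zeros(3),np.zeros(3),K,np.array([s["k1"],0,0,0,0.]))[0][:,0]
def two(sa,ua,sb,ub):
    A=[];b=[]
    for s,u in((sa,ua),(sb,ub)):
        r=ray(s,*u);r/=np.linalg.norm(r);M=np.eye(3)-np.outer(r,r);A.append(M);b.append(M@np.array(s["eye"]))
    x=np.linalg.lstsq(np.vstack(A),np.hstack(b),rcond=None);return x[0],np.sqrt(x[1])
def crop(s,x0,y0,x1,y1,f,name):
    c=s["color"][y0:y1,x0:x1,::-1];cv2.imwrite(name,cv2.resize(c,None,fx=f,fy=f,interpolation=cv2.INTER_CUBIC))
E
python3 - <<'E'
from h import *
t=snap("top");s=snap("scene")
crop(t,150,120,270,260,5,"pics/t1a.png")
crop(t,285,190,545,280,3,"pics/t1b.png")
crop(s,230,130,450,320,3.5,"pics/s1.png")
print(proj(t,[[0.17,.523,.2],[0,0,0],[.5,0,0],[.3,.3,0]]),proj(s,[[0.17,.523,.2],[0,0,0]]))
E
```

```text
[[ 79.48164903 340.64977229]
 [321.96271435 412.01119816]
 [330.84730767 216.99331083]
 [217.453694   283.59856006]] [[172.12394725 140.96342287]
 [191.18003265 274.52938711]]
```

View pics/t1a.png

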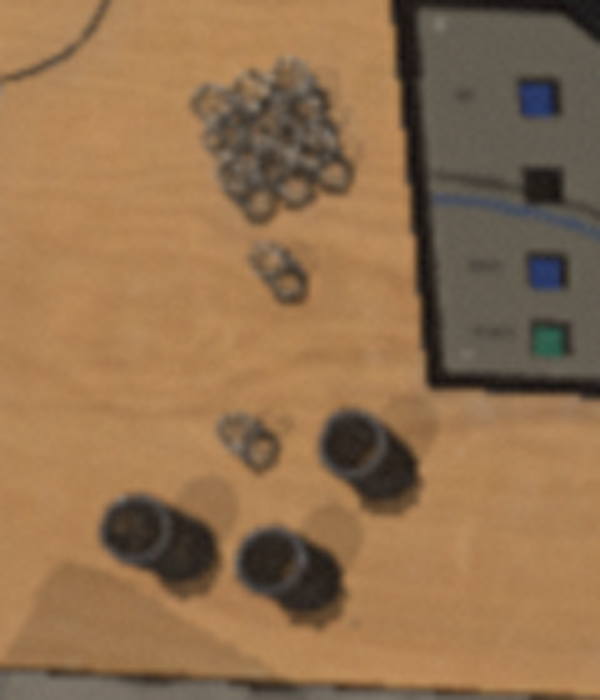

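View pics/t1b.png

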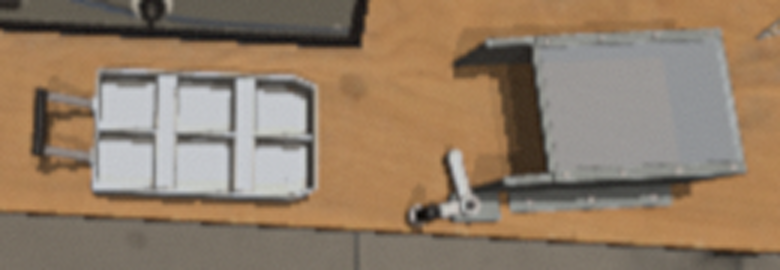

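View pics/s1.png

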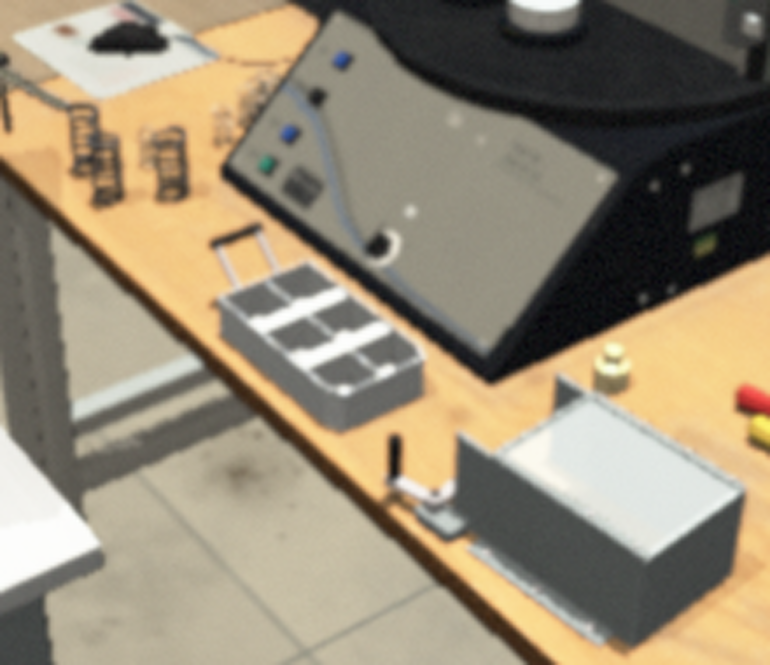

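```bash
python3 - <<'E'
from h import *
t=snap("top");s=snap("scene")
f=lambda x,y:(150+(x+.5)/5-.5,120+(y+.5)/5-.5)
for n,c in dict(s1=(352,445),s2=(137,529),s3=(271,563)).items(): print(n,onz(t,*f(*c),.08).round(4))
for n,c in dict(sm1=(265,260),sm1b=(292,287),sm2=(235,430),sm2b=(262,453)).items(): print(n,onz(t,*f(*c),.046).round(4),onz(t,*f(*c),.0).round(4))
g=lambda x,y:(285+(x+.5)/3-.5,190+(y+.5)/3-.5)
for n,c,z in [("TLtop",(99,71),.046),("BLtop",(95,194),.046),("noseT",(316,82),.046),("noseB",(313,190),.046),("handT",(41,90),.07),("handB",(38,154),.07),("tapT",(298,77),.046),("tapB",(300,198),.046),
 ("roofTL",(534,38),.099),("roofBL",(548,180),.099),("roofTR",(720,30),.099),("roofBR",(745,170),.099),("wallTL",(487,42),.09),("knobtop",(424,212),.069),("pin",(469,205),.028),("tongue",(453,152),.024)]:
    print(n,onz(t,*g(*c),z).round(4))
print("mach",onz(t,236,197,.03),onz(t,407,203,.03))
E
```

```text
s1 [0.4922 0.2948 0.08  ]
s2 [0.4419 0.401  0.08  ]
s3 [0.4277 0.3294 0.08  ]
sm1 [0.6014 0.3648 0.046 ] [0.6151 0.3805 0.    ]
sm1b [0.5865 0.3479 0.046 ] [0.5996 0.3628 0.    ]
sm2 [0.5038 0.3689 0.046 ] [0.513  0.3848 0.    ]
sm2b [0.4918 0.3526 0.046 ] [0.5005 0.3677 0.    ]
TLtop [0.4996 0.0375 0.046 ]
BLtop [0.3887 0.0351 0.046 ]
noseT [ 0.4998 -0.1599  0.046 ]
noseB [ 0.4022 -0.1579  0.046 ]
handT [0.4752 0.0874 0.07  ]
handB [0.4186 0.0863 0.07  ]
tapT [ 0.5036 -0.1435  0.046 ]
tapB [ 0.3946 -0.1465  0.046 ]
roofTL [ 0.5382 -0.3389  0.099 ]
roofBL [ 0.4158 -0.3459  0.099 ]
roofTR [ 0.5539 -0.5005  0.099 ]
roofBR [ 0.433 -0.512  0.099]
wallTL [ 0.5347 -0.3012  0.09  ]
knobtop [ 0.3861 -0.2496  0.069 ]
pin [ 0.3979 -0.3017  0.028 ]
tongue [ 0.4456 -0.2896  0.024 ]
mach [0.53724105 0.26812227 0.03      ] [ 0.54520201 -0.21001959  0.03      ]
```

```bash
python3 -m handwheel '{"delta_pos":[[0,0,0],[0,0,0],[-20,45,4],[-20,45,8],[-20,46,8],[-20,46,8],[-21,45,8],[-20,45,8]],"rotation":[[0,0,-0.1575],[0,0,-0.1575],[0,0,0],[0,0,0],[0,0,0],[0,0,0],[0,0,0],[0,0,0]],"claw":[-0.4,-0.4,-0.4,-0.4,-0.4,-0.4,-0.4,-0.4]}'
cat > d.py <<'E'
import sys
from h import *
o=robot.get_obs()
R=Ro.from_euler('xyz',o["ee_rot"]).as_matrix()
t=np.array([float(v) for v in sys.argv[1:4]])
print("t",o["time"],"tcp",o["tool_pos"].round(4),"rpy",o["ee_rot"].round(4),"w",round(o["width"],4),"F",o["wrist_force"].round(1))
print("delta tool mm",((R.T@(t-o["tool_pos"]))*1000).round(1))
if len(sys.argv)>4:
    d=Ro.from_matrix(R.T@Ro.from_euler('xyz',[np.pi,0,float(sys.argv[4])]).as_matrix()).as_rotvec();print("rotvec",d.round(4))
E
python3 d.py .4419 .401 .048 1.5708
```

```text
time: 1.3
tool_pos: [0.4437, 0.4012, 0.1612]
ee_rot: [3.142, -0.0, 1.571]
wrist_force: [0.6, 0.6, -0.0]
width: 0.0658
t 1.3 tcp [0.4437 0.4012 0.1612] rpy [ 3.1416e+00 -3.0000e-04  1.5709e+00] w 0.0658 F [ 0.6  0.6 -0. ]
delta tool mm [ -0.2  -1.8 113.2]
rotvec [ 0.     -0.0003  0.0001]
```

```bash
python3 -m handwheel '{"delta_pos":[[0,-1,25],[0,0,30],[0,0,30],[0,0,20],[0,0,6],[0,0,0],[0,0,0],[0,0,0]],"rotation":[[0,0,0],[0,0,0],[0,0,0],[0,0,0],[0,0,0],[0,0,0],[0,0,0],[0,0,0]],"claw":[-0.4,-0.4,-0.4,-0.4,-0.4,-0.4,1,1]}'
python3 -m handwheel '{"delta_pos":[[0,0,0],[0,0,0],[0,0,0],[0,0,0],[0,0,-30],[0,0,-40],[0,0,-40],[0,0,0]],"rotation":[[0,0,0],[0,0,0],[0,0,0],[0,0,0],[0,0,0],[0,0,0],[0,0,0],[0,0,0]],"claw":[1,1,1,1,1,1,1,1]}'
python3 - <<'E'
from h import *
t=snap("top");s=snap("scene")
crop(t,130,150,290,260,4,"pics/t2.png")
crop(s,220,120,360,270,4,"pics/s2.png")
E
```

```text
time: 2.3
tool_pos: [0.4419, 0.4025, 0.0518]
ee_rot: [3.14, -0.001, 1.571]
wrist_force: [-0.4, 0.8, 0.3]
width: 0.0491
time: 3.3
tool_pos: [0.4429, 0.4032, 0.1643]
ee_rot: [3.136, -0.004, 1.571]
wrist_force: [-0.1, 0.5, -0.7]
width: 0.0379
```

View pics/t2.png

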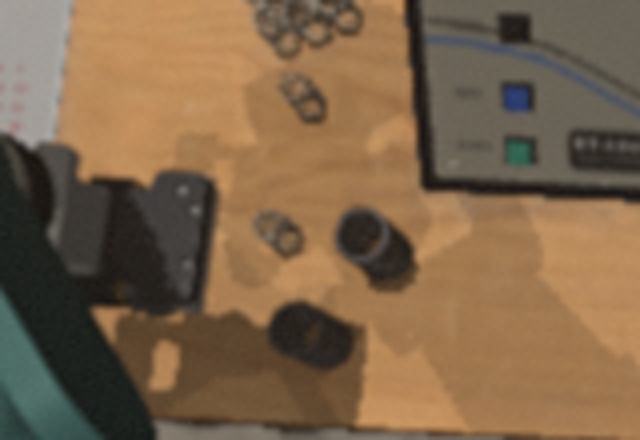

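View pics/s2.png

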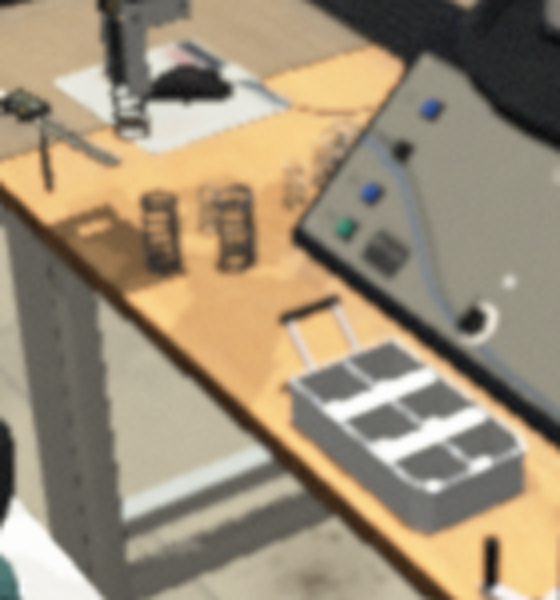

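```bash
python3 - <<'E'
from h import *
t=snap("top")
g=lambda x,y:(285+(x+.5)/3-.5,190+(y+.5)/3-.5)
for c in [(166,133),(243,135)]: print(onz(t,*g(*c),.044).round(4))
crop(t,285,195,405,270,6.6,"pics/t3.png")
E
python3 d.py .477 -.131 .164 1.5708
```

```text
[ 0.4465 -0.0257  0.044 ]
[ 0.4483 -0.095   0.044 ]
t 3.45 tcp [0.4404 0.4013 0.1582] rpy [-3.1386e+00  2.3000e-03  1.5710e+00] w 0.0374 F [ 0.3  0.1 -0.1]
delta tool mm [-532.4   36.5   -4.7]
rotvec [-0.003   0.0023  0.0001]
```

View pics/t3.png

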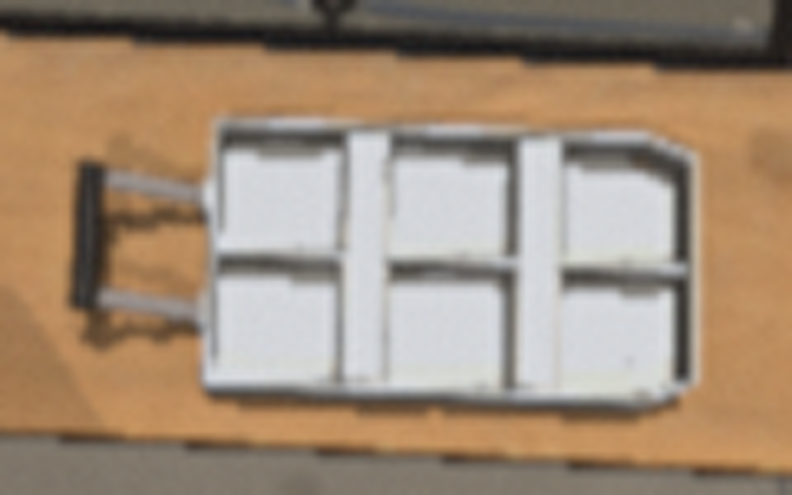

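```bash
python3 -m handwheel '{"delta_pos":[[-40,4,-5],[-60,4,0],[-60,5,0],[-60,5,0],[-60,5,0],[-60,5,0],[-60,4,0],[-60,4,0]],"rotation":[[0,0,0],[0,0,0],[0,0,0],[0,0,0],[0,0,0],[0,0,0],[0,0,0],[0,0,0]],"claw":[1,1,1,1,1,1,1,1]}'
python3 -m handwheel '{"delta_pos":[[-42,0,0],[-30,0,0],[0,0,0],[0,0,0],[0,0,0],[0,0,0],[0,0,0],[0,0,0]],"rotation":[[0,0,0],[0,0,0],[0,0,0],[0,0,0],[0,0,0],[0,0,0],[0,0,0],[0,0,0]],"claw":[1,1,1,1,1,1,1,1]}'
python3 d.py .476 -.131 .056 1.5708
python3 - <<'E'
from h import *
t=snap("top");s=snap("scene")
crop(t,265,150,425,270,4,"pics/t4.png")
crop(s,270,160,390,270,5,"pics/s4.png")
E
```

```text
time: 4.45
tool_pos: [0.4759, -0.0596, 0.1628]
ee_rot: [-3.137, -0.001, 1.571]
wrist_force: [2.1, -0.8, -0.4]
width: 0.0375
time: 5.45
tool_pos: [0.4775, -0.1297, 0.1656]
ee_rot: [3.141, -0.0, 1.571]
wrist_force: [-0.1, -1.3, -1.2]
width: 0.0378
t 5.45 tcp [ 0.4775 -0.1297  0.1656] rpy [ 3.1413 -0.      1.5715] w 0.0378 F [-0.1 -1.3 -1.2]
delta tool mm [ -1.3  -1.5 109.6]
rotvec [ 0.0002 -0.      0.0007]
```

View pics/t4.png

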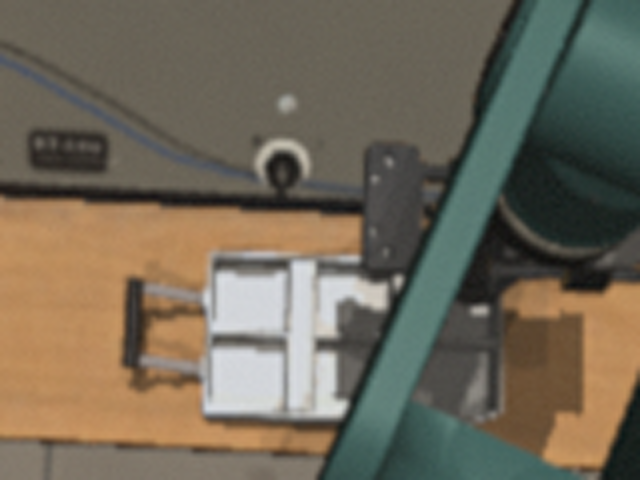

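View pics/s4.png

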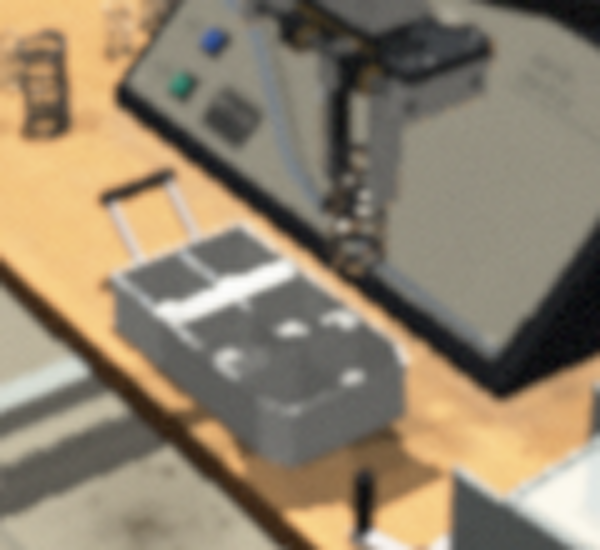

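```bash
python3 -m handwheel '{"delta_pos":[[-1,-1,25],[0,0,35],[0,0,30],[0,0,14],[0,0,4],[0,0,0],[0,0,0],[0,0,0]],"rotation":[[0,0,0],[0,0,0],[0,0,0],[0,0,0],[0,0,0],[0,0,0],[0,0,0],[0,0,0]],"claw":[1,1,1,1,1,1,1,1]}'
python3 d.py .476 -.131 .056 1.5708
```

```text
time: 6.55
tool_pos: [0.4771, -0.1312, 0.0585]
ee_rot: [3.14, 0.001, 1.571]
wrist_force: [0.2, -0.7, -0.3]
width: 0.038
t 6.55 tcp [ 0.4771 -0.1312  0.0585] rpy [3.1398e+00 6.0000e-04 1.5710e+00] w 0.038 F [ 0.2 -0.7 -0.3]
delta tool mm [ 0.2 -1.1  2.5]
rotvec [0.0018 0.0006 0.0002]
```

Lowered without contact force; release with a small opening and rise.

```bash
python3 -m handwheel '{"delta_pos":[[0,-1,2],[0,0,0],[0,0,0],[0,0,0],[0,0,0],[0,0,-20],[0,0,-40],[0,0,-50]],"rotation":[[0,0,0],[0,0,0],[0,0,0],[0,0,0],[0,0,0],[0,0,0],[0,0,0],[0,0,0]],"claw":[1,-0.2,-0.2,-0.2,-0.2,-0.2,-0.2,-0.2]}'
python3 -m handwheel '{"delta_pos":[[50,-5,0],[60,-6,0],[60,-6,0],[60,-6,0],[60,-6,0],[60,-6,0],[60,-6,0],[50,-6,0]],"rotation":[[0,0,0],[0,0,0],[0,0,0],[0,0,0],[0,0,0],[0,0,0],[0,0,0],[0,0,0]],"claw":[-0.4,-0.4,-0.4,-0.4,-0.4,-0.4,-0.4,-0.4]}'
python3 d.py .4277 .3294 .05 1.5708
python3 - <<'E'
from h import *
t=snap("top");s=snap("scene")
crop(t,130,140,430,270,2.6,"pics/t5.png")
crop(s,220,120,390,270,4,"pics/s5.png")
E
```

```text
time: 7.55
tool_pos: [0.4746, -0.1306, 0.1654]
ee_rot: [-3.139, -0.001, 1.571]
wrist_force: [0.7, 0.4, -0.4]
width: 0.0567
time: 8.55
tool_pos: [0.4277, 0.3313, 0.1655]
ee_rot: [3.141, -0.0, 1.572]
wrist_force: [1.0, -0.1, 0.3]
width: 0.0657
t 8.55 tcp [0.4277 0.3313 0.1655] rpy [ 3.1412e+00 -2.0000e-04  1.5722e+00] w 0.0657 F [ 1.  -0.1  0.3]
delta tool mm [-1.900e+00 -1.000e-01  1.155e+02]
rotvec [ 0.0004 -0.0002  0.0014]
```

View pics/t5.png

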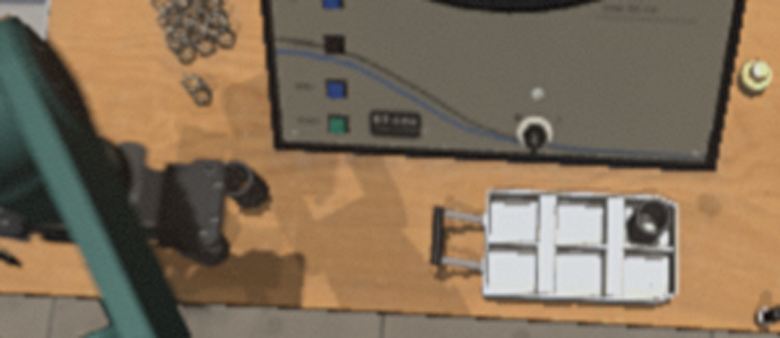

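View pics/s5.png

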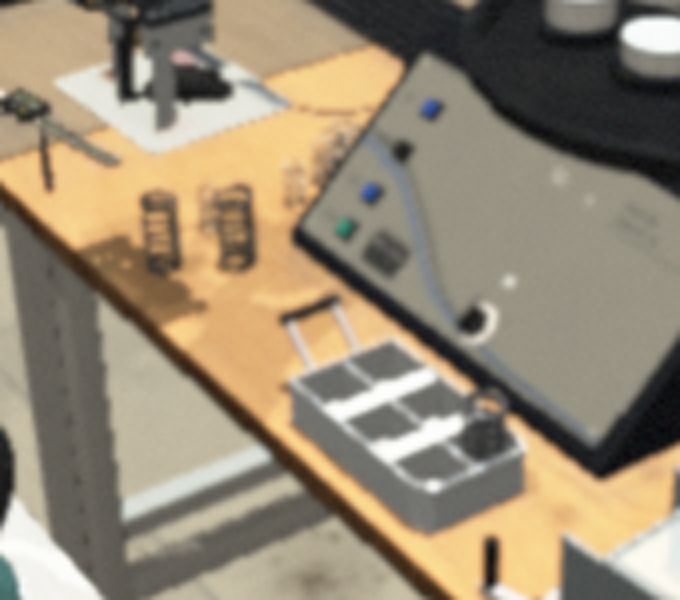

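The first spring stands in the nose/+y cell, with its top ring at about (650,215) in the top crop. The tray is unmoved and the gripper is above spring 3. Next I pick up spring 3.

```bash
python3 -m handwheel '{"delta_pos":[[-2,0,25],[0,0,30],[0,0,30],[0,0,20],[0,0,9],[0,0,0],[0,0,0],[0,0,0]],"rotation":[[0,0,0],[0,0,0],[0,0,0],[0,0,0],[0,0,0],[0,0,0],[0,0,0],[0,0,0]],"claw":[-0.4,-0.4,-0.4,-0.4,-0.4,-0.4,1,1]}'
python3 -m handwheel '{"delta_pos":[[0,0,0],[0,0,0],[0,0,0],[0,0,0],[0,0,-30],[0,0,-40],[0,0,-45],[0,0,0]],"rotation":[[0,0,0],[0,0,0],[0,0,0],[0,0,0],[0,0,0],[0,0,0],[0,0,0],[0,0,0]],"claw":[1,1,1,1,1,1,1,1]}'
python3 d.py .421 -.062 .166 1.5708
```

```text
time: 9.65
tool_pos: [0.4291, 0.3274, 0.0527]
ee_rot: [3.14, -0.001, 1.571]
wrist_force: [-0.5, 0.0, -0.4]
width: 0.0489
time: 10.65
tool_pos: [0.4302, 0.328, 0.1704]
ee_rot: [3.135, -0.004, 1.571]
wrist_force: [-0.1, 0.5, -1.1]
width: 0.0384
t 10.65 tcp [0.4302 0.328  0.1704] rpy [ 3.1349 -0.0038  1.5709] w 0.0384 F [-0.1  0.5 -1.1]
delta tool mm [-390.    -9.3    2.9]
rotvec [ 0.0067 -0.0038  0.0001]
```

```bash
python3 -m handwheel '{"delta_pos":[[-45,-1,0],[-60,-1,0],[-60,-1,0],[-60,-1,0],[-60,-1,0],[-60,-1,0],[-44,-1,0],[0,0,0]],"rotation":[[0,0,0],[0,0,0],[0,0,0],[0,0,0],[0,0,0],[0,0,0],[0,0,0],[0,0,0]],"claw":[1,1,1,1,1,1,1,1]}'
python3 d.py .4205 -.061 .058 1.5708
python3 - <<'E'
from h import *
t=snap("top");s=snap("scene")
crop(t,265,150,425,270,4,"pics/t6.png")
crop(s,270,160,390,270,5,"pics/s6.png")
E
```

```text
time: 11.65
tool_pos: [0.4199, -0.0642, 0.164]
ee_rot: [-3.137, -0.001, 1.565]
wrist_force: [-0.5, 0.3, -1.0]
width: 0.0381
t 11.65 tcp [ 0.4199 -0.0642  0.164 ] rpy [-3.1372e+00 -6.0000e-04  1.5654e+00] w 0.0381 F [-0.5  0.3 -1. ]
delta tool mm [  3.1   1.  106. ]
rotvec [-0.0044 -0.0006 -0.0054]
```

View pics/t6.png

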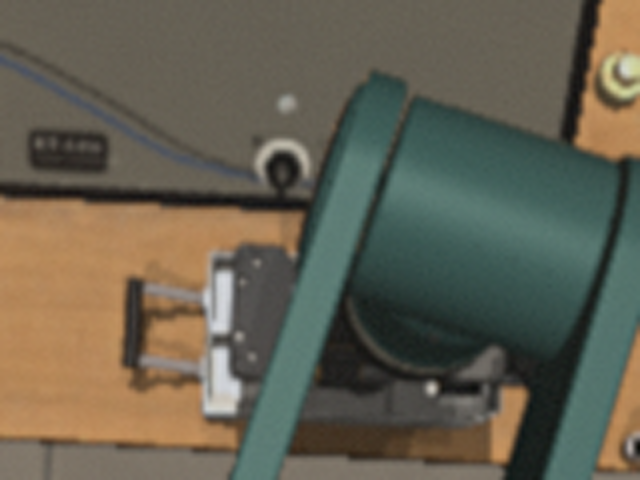

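View pics/s6.png

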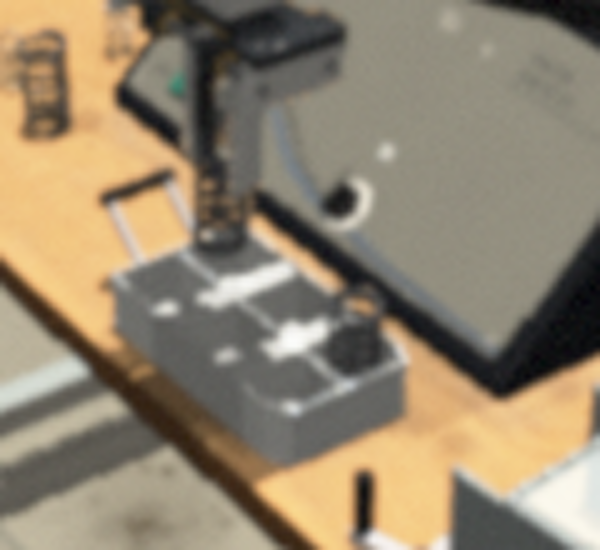

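```bash
python3 -m handwheel '{"delta_pos":[[0,0,25],[0,0,35],[0,0,30],[0,0,14],[0,0,3],[0,0,0],[0,0,0],[0,0,0]],"rotation":[[0,0,0],[0,0,0],[0,0,0],[0,0,0],[0,0,0],[0,0,0],[0,0,0],[0,0,0]],"claw":[1,1,1,1,1,1,1,1]}'
python3 d.py .4205 -.061 .057 1.5708
```

```text
time: 12.75
tool_pos: [0.4221, -0.0621, 0.0604]
ee_rot: [3.14, 0.0, 1.571]
wrist_force: [0.4, 0.0, -0.8]
width: 0.0383
t 12.75 tcp [ 0.4221 -0.0621  0.0604] rpy [3.1398e+00 4.0000e-04 1.5709e+00] w 0.0383 F [ 0.4  0.  -0.8]
delta tool mm [ 1.2 -1.6  3.4]
rotvec [0.0018 0.0004 0.0001]
```

```bash
python3 -m handwheel '{"delta_pos":[[1,-1,3],[0,0,0],[0,0,0],[0,0,0],[0,0,0],[0,0,-20],[0,0,-40],[0,0,-50]],"rotation":[[0,0,0],[0,0,0],[0,0,0],[0,0,0],[0,0,0],[0,0,0],[0,0,0],[0,0,0]],"claw":[1,1,-0.2,-0.2,-0.2,-0.2,-0.2,-0.2]}'
python3 d.py .4922 .2948 .166 1.5708
```

```text
time: 13.75
tool_pos: [0.4196, -0.0607, 0.1666]
ee_rot: [-3.139, -0.001, 1.571]
wrist_force: [0.1, -0.6, -0.3]
width: 0.0568
t 13.75 tcp [ 0.4196 -0.0607  0.1666] rpy [-3.1391e+00 -8.0000e-04  1.5710e+00] w 0.0568 F [ 0.1 -0.6 -0.3]
delta tool mm [355.5  72.7   0.7]
rotvec [-0.0025 -0.0008  0.0002]
```

```bash
python3 -m handwheel '{"delta_pos":[[40,9,0],[55,11,0],[55,11,0],[55,11,0],[55,11,0],[50,10,0],[45,8,0],[0,0,0]],"rotation":[[0,0,0],[0,0,0],[0,0,0],[0,0,0],[0,0,0],[0,0,0],[0,0,0],[0,0,0]],"claw":[-0.4,-0.4,-0.4,-0.4,-0.4,-0.4,-0.4,-0.4]}'
python3 d.py .4922 .2948 .052 1.5708
python3 - <<'E'
from h import *
t=snap("top");s=snap("scene")
crop(t,130,140,430,270,2.6,"pics/t7.png")
crop(s,220,120,390,270,4,"pics/s7.png")
E
```

```text
time: 14.75
tool_pos: [0.4911, 0.2966, 0.1656]
ee_rot: [-3.141, -0.0, 1.575]
wrist_force: [0.4, -0.2, -0.5]
width: 0.0659
t 14.75 tcp [0.4911 0.2966 0.1656] rpy [-3.1405 -0.      1.575 ] w 0.0659 F [ 0.4 -0.2 -0.5]
delta tool mm [ -1.8   1.2 113.6]
rotvec [-0.0011 -0.      0.0042]
```

View pics/t7.png

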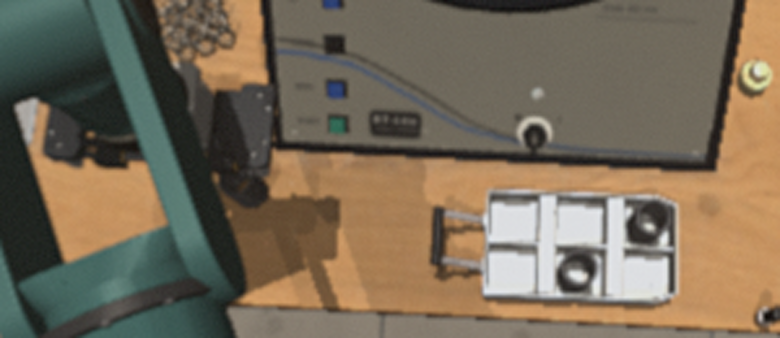

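View pics/s7.png

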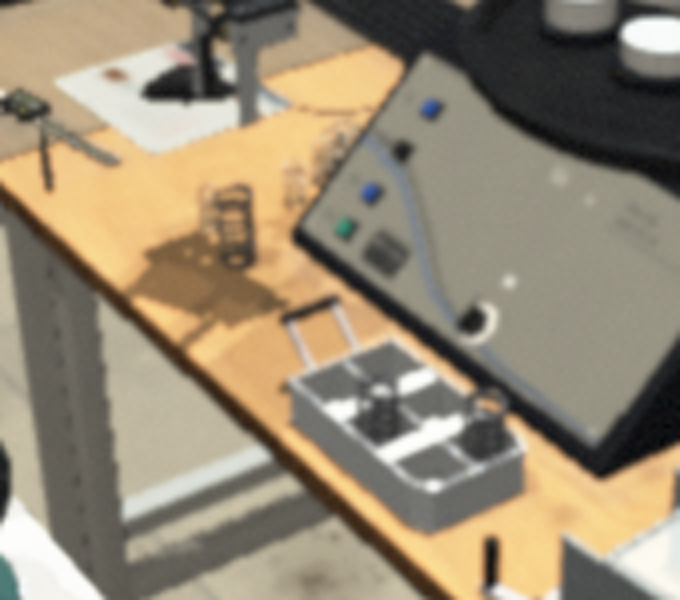

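```bash
python3 -m handwheel '{"delta_pos":[[-1,1,25],[0,0,30],[0,0,30],[0,0,20],[0,0,9],[0,0,0],[0,0,0],[0,0,0]],"rotation":[[0,0,0],[0,0,0],[0,0,0],[0,0,0],[0,0,0],[0,0,0],[0,0,0],[0,0,0]],"claw":[-0.4,-0.4,-0.4,-0.4,-0.4,-0.4,1,1]}'
python3 -m handwheel '{"delta_pos":[[0,0,0],[0,0,0],[0,0,0],[0,0,0],[0,0,-30],[0,0,-40],[0,0,-45],[0,0,0]],"rotation":[[0,0,0],[0,0,0],[0,0,0],[0,0,0],[0,0,0],[0,0,0],[0,0,0],[0,0,0]],"claw":[1,1,1,1,1,1,1,1]}'
python3 d.py .473 .010 .166 1.5708
```

```text
time: 15.85
tool_pos: [0.4931, 0.2933, 0.0538]
ee_rot: [3.14, -0.001, 1.571]
wrist_force: [0.8, 0.9, -0.1]
width: 0.0492
time: 16.85
tool_pos: [0.4943, 0.2939, 0.1716]
ee_rot: [3.134, -0.003, 1.571]
wrist_force: [0.1, 0.3, -1.4]
width: 0.0381
t 16.85 tcp [0.4943 0.2939 0.1716] rpy [ 3.1342 -0.0032  1.571 ] w 0.0381 F [ 0.1  0.3 -1.4]
delta tool mm [-283.9  -21.4    4.6]
rotvec [ 0.0073 -0.0032  0.0002]
```

```bash
python3 -m handwheel '{"delta_pos":[[-35,-3,0],[-55,-4,0],[-55,-4,0],[-55,-4,0],[-50,-3,0],[-33,-3,0],[0,0,0],[0,0,0]],"rotation":[[0,0,0],[0,0,0],[0,0,0],[0,0,0],[0,0,0],[0,0,0],[0,0,0],[0,0,0]],"claw":[1,1,1,1,1,1,1,1]}'
python3 d.py .4726 .0112 .058 1.5708
python3 - <<'E'
from h import *
t=snap("top");s=snap("scene")
crop(t,265,150,425,270,4,"pics/t8.png")
crop(s,270,160,390,270,5,"pics/s8.png")
E
```

```text
time: 17.85
tool_pos: [0.4707, 0.0107, 0.1659]
ee_rot: [-3.139, -0.001, 1.571]
wrist_force: [0.1, -0.3, -0.7]
width: 0.0382
t 17.85 tcp [0.4707 0.0107 0.1659] rpy [-3.139e+00 -1.000e-03  1.571e+00] w 0.0382 F [ 0.1 -0.3 -0.7]
delta tool mm [  0.4   2.2 107.9]
rotvec [-0.0026 -0.001   0.0002]
```

View pics/t8.png

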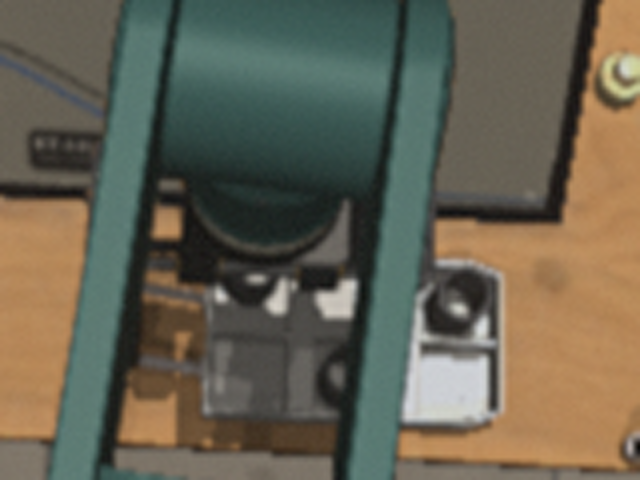

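View pics/s8.png

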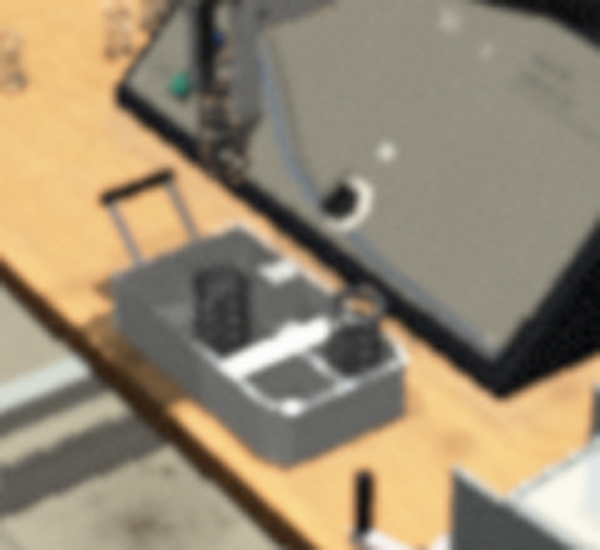

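Tray unmoved. The top view shows the spring over the handle/+y cell. Lowering.

```bash
python3 -m handwheel '{"delta_pos":[[0,1,25],[0,0,35],[0,0,30],[0,0,14],[0,0,4],[0,0,0],[0,0,0],[0,0,0]],"rotation":[[0,0,0],[0,0,0],[0,0,0],[0,0,0],[0,0,0],[0,0,0],[0,0,0],[0,0,0]],"claw":[1,1,1,1,1,1,1,1]}'
python3 d.py .4726 .0112 .058 1.5708
```

```text
time: 18.95
tool_pos: [0.4731, 0.01, 0.0605]
ee_rot: [3.14, 0.0, 1.571]
wrist_force: [-0.8, -0.5, -0.6]
width: 0.0379
t 18.95 tcp [0.4731 0.01   0.0605] rpy [3.1396e+00 1.0000e-04 1.5709e+00] w 0.0379 F [-0.8 -0.5 -0.6]
delta tool mm [ 1.2 -0.5  2.5]
rotvec [0.002  0.0001 0.0001]
```

```bash
python3 -m handwheel '{"delta_pos":[[0,0,2],[0,0,0],[0,0,0],[0,0,0],[0,0,0],[0,0,-20],[0,0,-40],[0,0,-50]],"rotation":[[0,0,0],[0,0,0],[0,0,0],[0,0,0],[0,0,0],[0,0,0],[0,0,0],[0,0,0]],"claw":[1,1,-0.2,-0.2,-0.2,-0.2,-0.2,-0.2]}'
python3 -m handwheel '{"delta_pos":[[50,-10,0],[50,-10,0],[50,-10,0],[50,-10,0],[50,-10,0],[0,0,0],[0,0,0],[0,0,0]],"rotation":[[0,0,0],[0,0,0],[0,0,0],[0,0,0],[0,0,0],[0,0,0],[0,0,0],[0,0,0]],"claw":[0.4,0.4,0.4,0.4,0.4,0.4,0.4,0.4]}'
python3 - <<'E'
from h import *
t=snap("top");s=snap("scene")
crop(t,150,190,410,270,3,"pics/t9.png")
crop(t,415,190,545,280,6,"pics/t9c.png")
crop(s,270,160,450,320,4,"pics/s9.png")
E
```

```text
time: 19.95
tool_pos: [0.4715, 0.0101, 0.1675]
ee_rot: [-3.139, -0.0, 1.571]
wrist_force: [1.4, 0.4, -0.1]
width: 0.0565
time: 20.95
tool_pos: [0.4228, 0.2589, 0.1675]
ee_rot: [3.141, 0.0, 1.569]
wrist_force: [0.8, -0.2, 0.6]
width: 0.0281
```

View pics/t9.png

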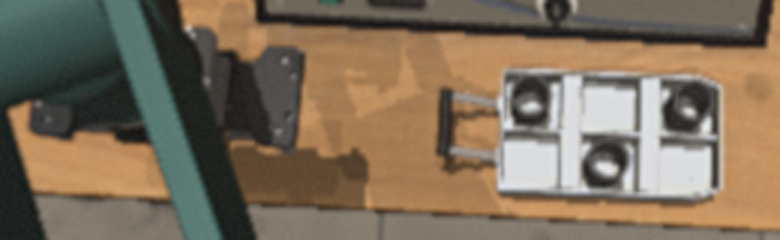

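View pics/t9c.png

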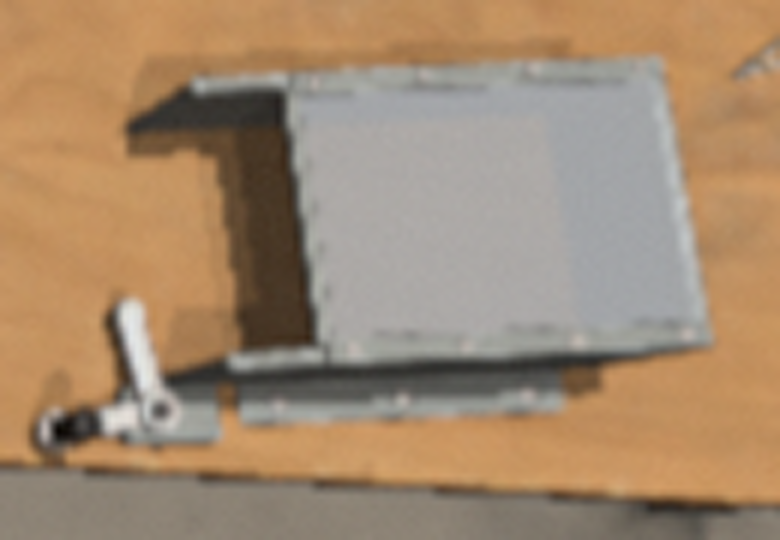

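View pics/s9.png

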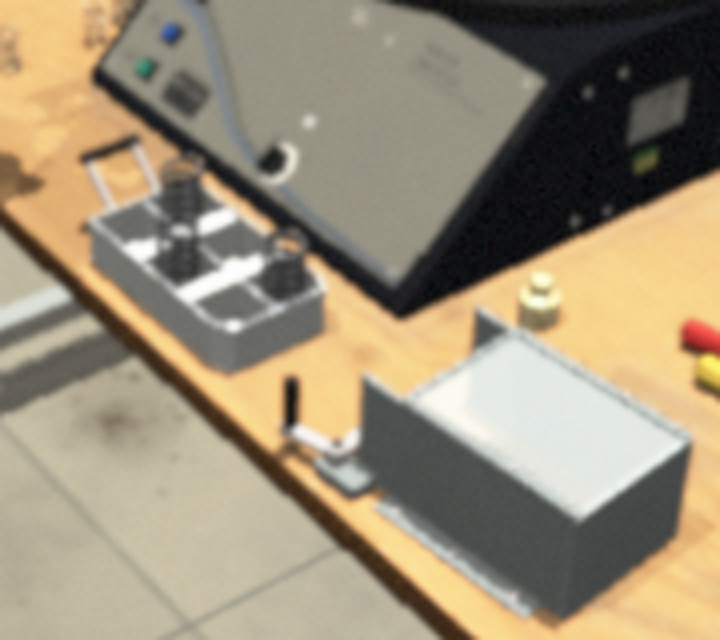

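```bash
python3 - <<'E'
from h import *
t=snap("top");s=snap("scene")
g=lambda x,y:(415+(x+.5)/6-.5,190+(y+.5)/6-.5)
q=lambda x,y:(270+(x+.5)/4-.5,160+(y+.5)/4-.5)
for n,c,z in [("knobbase",(50,428),.024),("knobtop",(84,423),.069),("pin",(161,411),.028),("tongtip",(127,303),.024),
 ("farfrontbot",(128,130),0),("farfronttop",(190,78),.096),("nearfronttop",(232,365),.096),("TL",(290,73),.099),("TR",(662,58),.099),("BR",(712,345),.099),("BL",(318,365),.099)]:
    print(n,onz(t,*g(*c),z).round(4))
for n,a,b in [("farfronttop",(190,78),(480,310)),("nearfronttop",(229,362),(366,376)),("knobtop",(84,423),(291,380)),("BR",(710,347),(572,520)),("TR",(662,58),(690,438))]:
    print(n,[v.round(4) for v in two(t,g(*a),s,q(*b))])
E
```

```text
knobbase [ 0.3879 -0.2539  0.024 ]
knobtop [ 0.3871 -0.2563  0.069 ]
pin [ 0.3978 -0.3028  0.028 ]
tongtip [ 0.4463 -0.2898  0.024 ]
farfrontbot [ 0.5325 -0.2995  0.    ]
farfronttop [ 0.536  -0.2972  0.096 ]
nearfronttop [ 0.4123 -0.3114  0.096 ]
TL [ 0.5398 -0.3396  0.099 ]
TR [ 0.555  -0.5012  0.099 ]
BR [ 0.4312 -0.5124  0.099 ]
BL [ 0.4139 -0.3465  0.099 ]
farfronttop [array([ 0.5372, -0.2991,  0.0899]), array([0.0006])]
nearfronttop [array([ 0.4144, -0.3117,  0.0923]), array([0.0006])]
knobtop [array([ 0.3875, -0.2574,  0.0655]), array([0.0002])]
BR [array([ 0.4298, -0.5129,  0.0954]), array([0.0015])]
TR [array([ 0.5544, -0.502 ,  0.0955]), array([0.0024])]
```

```bash
python3 -m handwheel '{"delta_pos":[[-40,-10,0],[-60,-8,0],[-60,-8,0],[-60,-9,0],[-60,0,0],[-60,0,0],[-60,0,0],[-60,0,0]],"rotation":[[0,0,0],[0,0,0],[0,0,0],[0,0,0],[0,0,0],[0,0,0],[0,0,0],[0,0,0]],"claw":[0.1,0.1,0.1,0.1,0.1,0.1,0.1,0.1]}'
python3 -m handwheel '{"delta_pos":[[-35,0,0],[-20,0,0],[0,0,0],[0,0,0],[0,0,0],[0,0,0],[0,0,0],[0,0,0]],"rotation":[[0,0,0],[0,0,0],[0,0,0],[0,0,0],[0,0,0],[0,0,0],[0,0,0],[0,0,0]],"claw":[0.1,0.1,0.1,0.1,0.1,0.1,0.1,0.1]}'
python3 d.py .3875 -.256 .036 1.5708
python3 - <<'E'
from h import *
t=snap("top");s=snap("scene")
crop(t,265,190,545,280,2.8,"pics/t10.png")
crop(s,310,210,400,300,6,"pics/s10.png")
E
```

```text
time: 22.15
tool_pos: [0.3869, -0.2024, 0.1678]
ee_rot: [3.14, 0.0, 1.57]
wrist_force: [0.2, 1.2, 0.0]
width: 0.0425
time: 23.15
tool_pos: [0.3875, -0.2548, 0.1675]
ee_rot: [3.141, 0.0, 1.571]
wrist_force: [0.1, -0.2, -1.3]
width: 0.0424
t 23.15 tcp [ 0.3875 -0.2548  0.1675] rpy [3.1414 0.     1.5713] w 0.0424 F [ 0.1 -0.2 -1.3]
delta tool mm [-1.200e+00 -1.000e-01  1.315e+02]
rotvec [0.0002 0.     0.0005]
```

View pics/t10.png

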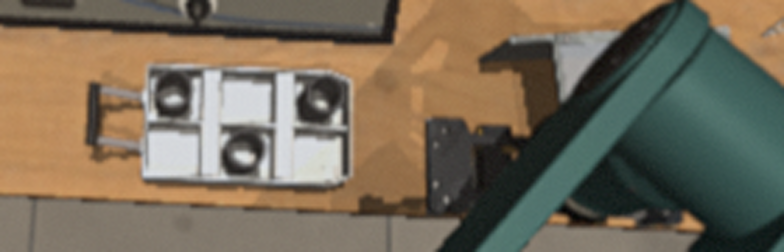

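View pics/s10.png

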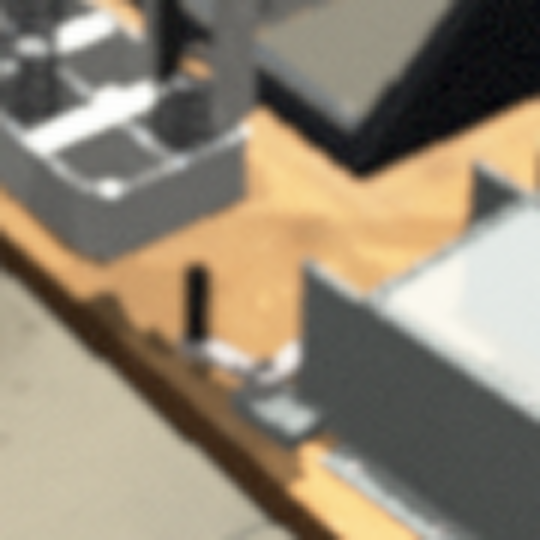

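```bash
python3 -m handwheel '{"delta_pos":[[-1,0,30],[0,0,40],[0,0,40],[0,0,15],[0,0,6],[0,0,0],[0,0,0],[0,0,0]],"rotation":[[0,0,0],[0,0,0],[0,0,0],[0,0,0],[0,0,0],[0,0,0],[0,0,0],[0,0,0]],"claw":[0.1,0.1,0.1,0.1,0.1,0.1,1,1]}'
python3 -m handwheel '{"delta_pos":[[0,0,0],[0,0,0],[0,0,0],[0,0,0],[0,0,0],[0,0,0],[0,0,0],[0,0,0]],"rotation":[[0,0,0],[0,0,0],[0,0,0],[0,0,0],[0,0,0],[0,0,0],[0,0,0],[0,0,0]],"claw":[1,1,1,1,1,1,1,1]}'
python3 d.py .3875 -.256 .036 1.5708
```

```text
time: 24.25
tool_pos: [0.3881, -0.2565, 0.0376]
ee_rot: [3.14, 0.001, 1.571]
wrist_force: [0.4, -0.7, -0.5]
width: 0.0256
time: 25.25
tool_pos: [0.3881, -0.2581, 0.0371]
ee_rot: [3.14, 0.005, 1.571]
wrist_force: [0.3, -4.2, -2.3]
width: 0.013
t 25.25 tcp [ 0.3881 -0.2581  0.0371] rpy [3.1398 0.0046 1.5708] w 0.013 F [ 0.3 -4.2 -2.3]
delta tool mm [ 2.1 -0.6  1.1]
rotvec [0.0018 0.0046 0.    ]
```

```bash
python3 -m handwheel '{"delta_pos":[[-4,-9,0],[-5,-8,0],[-6,-7,0],[-8,-5,0],[-9,-4,0],[-9,-2,0],[-9,0,0],[0,0,0]],"rotation":[[0,0,0],[0,0,0],[0,0,0],[0,0,0],[0,0,0],[0,0,0],[0,0,0],[0,0,0]],"claw":[1,1,1,1,1,1,1,1]}'
python3 d.py .354 -.308 .036 1.5708
```

```text
time: 26.25
tool_pos: [0.3507, -0.3048, 0.0369]
ee_rot: [-3.138, -0.003, 1.571]
wrist_force: [-5.4, 3.5, 6.3]
width: 0.0135
t 26.25 tcp [ 0.3507 -0.3048  0.0369] rpy [-3.1379 -0.0035  1.5712] w 0.0135 F [-5.4  3.5  6.3]
delta tool mm [-3.2  3.3  0.9]
rotvec [-0.0037 -0.0035  0.0004]
```

```bash
python3 -m handwheel '{"delta_pos":[[-4,2,0],[0,0,0],[0,0,0],[0,0,0],[0,0,0],[0,0,-30],[0,0,-50],[0,0,-50]],"rotation":[[0,0,0],[0,0,0],[0,0,0],[0,0,0],[0,0,0],[0,0,0],[0,0,0],[0,0,0]],"claw":[1,1,0.1,0.1,0.1,0.1,0.1,0.1]}'
python3 -m handwheel '{"delta_pos":[[50,12,0],[60,12,0],[60,12,0],[60,12,0],[60,12,0],[60,12,0],[40,12,0],[0,0,0]],"rotation":[[0,0,0],[0,0,0],[0,0,0],[0,0,0],[0,0,0],[0,0,0],[0,0,0],[0,0,0]],"claw":[0.1,0.1,0.1,0.1,0.1,0.1,0.1,0.1]}'
python3 - <<'E'
from h import *
t=snap("top");s=snap("scene")
crop(t,265,190,545,280,2.8,"pics/t11.png")
crop(s,310,210,400,300,6,"pics/s11.png")
E
python3 d.py .447 .087 .056 1.5708
```

```text
time: 27.25
tool_pos: [0.3543, -0.3096, 0.1674]
ee_rot: [-3.141, -0.001, 1.571]
wrist_force: [0.7, -1.3, 0.1]
width: 0.0425
time: 28.25
tool_pos: [0.4385, 0.0825, 0.1662]
ee_rot: [-3.141, -0.001, 1.576]
wrist_force: [-0.5, -1.3, -0.5]
width: 0.0424
t 28.35 tcp [0.4382 0.08   0.1662] rpy [-3.1410e+00  5.0000e-04  1.5721e+00] w 0.0422 F [-0.2 -1.  -0.3]
delta tool mm [  7.    8.8 110.2]
rotvec [-0.0006  0.0005  0.0013]
```

View pics/t11.png

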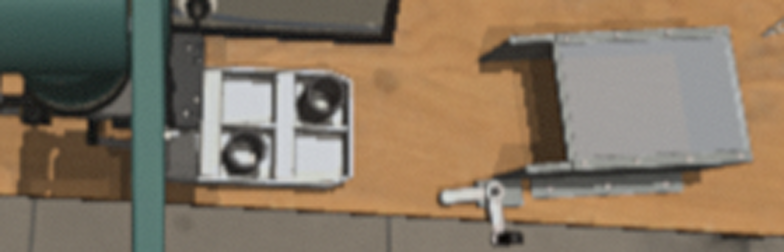

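View pics/s11.png

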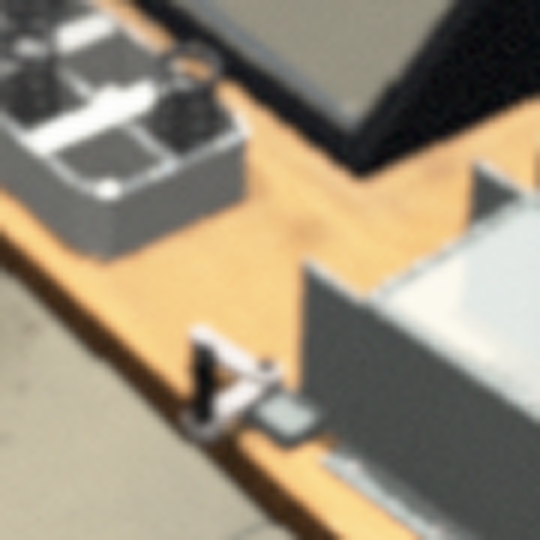

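```bash
python3 -m handwheel '{"delta_pos":[[7,9,0],[0,0,30],[0,0,40],[0,0,30],[0,0,15],[0,0,0],[0,0,0],[0,0,0]],"rotation":[[0,0,-0.026],[0,0,0],[0,0,0],[0,0,0],[0,0,0],[0,0,0],[0,0,0],[0,0,0]],"claw":[0.1,0.1,0.1,0.1,0.1,0.1,0.1,1]}'
python3 -m handwheel '{"delta_pos":[[0,0,0],[0,0,0],[0,0,0],[0,0,0],[0,0,0],[0,0,0],[0,0,0],[0,0,0]],"rotation":[[0,0,0],[0,0,0],[0,0,0],[0,0,0],[0,0,0],[0,0,0],[0,0,0],[0,0,0]],"claw":[1,1,1,1,1,1,1,1]}'
python3 d.py .447 .087 .053 1.597
python3 - <<'E'
from h import *
t=snap("top");s=snap("scene")
crop(t,265,190,545,280,2.8,"pics/t12.png")
crop(s,270,160,390,280,5,"pics/s12.png")
E
```

```text
time: 29.35
tool_pos: [0.4486, 0.0871, 0.053]
ee_rot: [3.139, -0.0, 1.597]
wrist_force: [0.5, -1.0, -0.2]
width: 0.0354
time: 30.35
tool_pos: [0.4476, 0.0872, 0.0518]
ee_rot: [3.141, -0.0, 1.597]
wrist_force: [-1.0, -0.2, 3.6]
width: 0.0114
t 30.35 tcp [0.4476 0.0872 0.0518] rpy [ 3.1411e+00 -3.0000e-04  1.5970e+00] w 0.0114 F [-1.  -0.2  3.6]
delta tool mm [-0.1 -0.6 -1.2]
rotvec [ 0.0005 -0.0003 -0.    ]
```

View pics/t12.png

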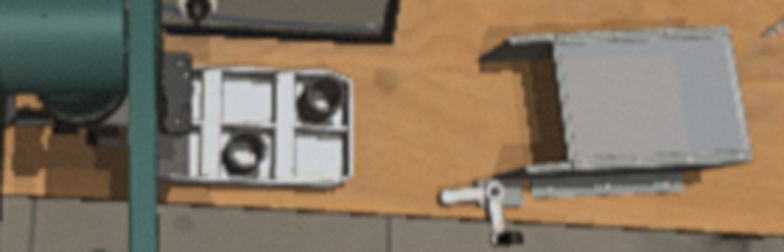

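View pics/s12.png

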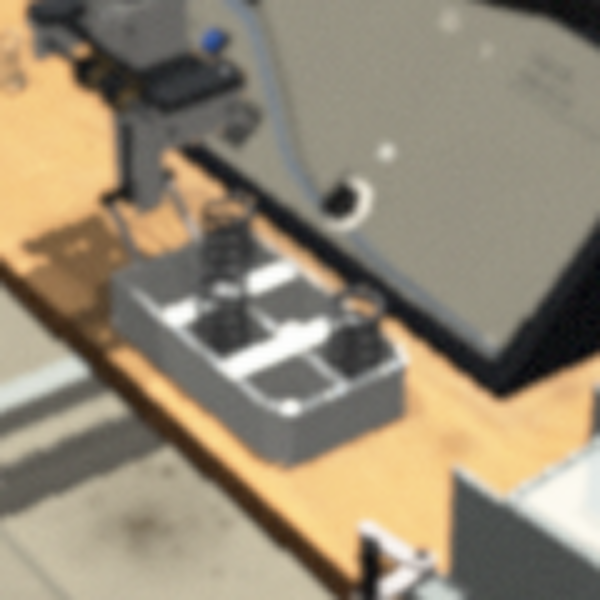

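```bash
python3 -m handwheel '{"delta_pos":[[0,0,-2],[-12,-1,0],[-20,-1,0],[-20,-1,0],[-20,-1,0],[-20,-1,0],[-20,0,0],[-16,0,0]],"rotation":[[0,0,0],[0,0,-0.01],[0,0,-0.01],[0,0,-0.01],[0,0,-0.01],[0,0,-0.01],[0,0,-0.01],[0,0,-0.007]],"claw":[1,1,1,1,1,1,1,1]}'
python3 -m handwheel '{"delta_pos":[[0,0,0],[0,0,0],[0,0,0],[0,0,0],[0,0,0],[0,0,0],[0,0,0],[0,0,0]],"rotation":[[0,0,0],[0,0,0],[0,0,0],[0,0,0],[0,0,0],[0,0,0],[0,0,0],[0,0,0]],"claw":[1,1,1,1,1,1,1,1]}'
python3 d.py .4497 -.0408 .054 1.664
python3 - <<'E'
from h import *
t=snap("top");s=snap("scene")
crop(t,335,190,545,280,3.8,"pics/t13.png")
crop(s,290,180,410,300,5,"pics/s13.png")
E
```

```text
time: 31.45
tool_pos: [0.4485, -0.0418, 0.0525]
ee_rot: [-3.139, -0.001, 1.664]
wrist_force: [-0.4, 3.6, -1.7]
width: 0.0112
time: 32.45
tool_pos: [0.4497, -0.0407, 0.0535]
ee_rot: [3.141, -0.001, 1.664]
wrist_force: [-0.1, -0.5, -2.6]
width: 0.0111
t 32.45 tcp [ 0.4497 -0.0407  0.0535] rpy [ 3.1415e+00 -6.0000e-04  1.6641e+00] w 0.0111 F [-0.1 -0.5 -2.6]
delta tool mm [-0.1 -0.  -0.5]
rotvec [ 0.0001 -0.0006  0.0001]
```

View pics/t13.png

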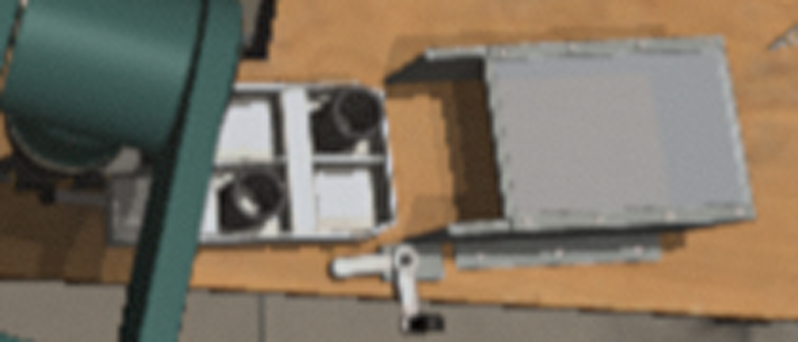

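View pics/s13.png

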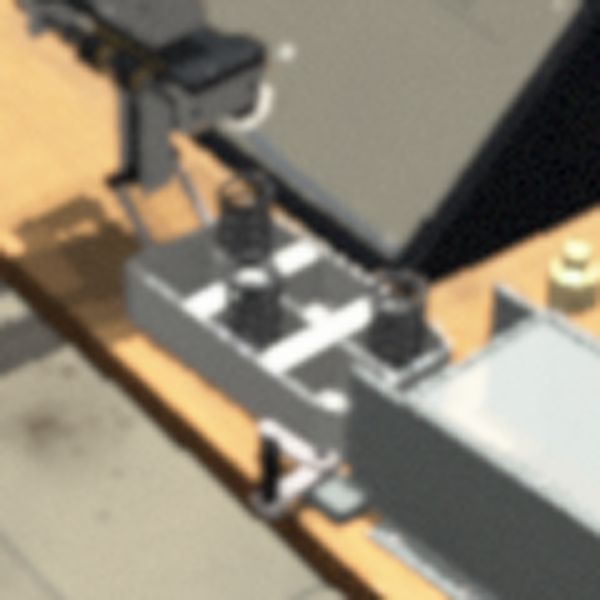

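```bash
python3 - <<'E'
from h import *
t=snap("top")
g=lambda x,y:(335+(x+.5)/3.8-.5,190+(y+.5)/3.8-.5)
o=np.array([.4742,-.3027]);a=.093;X=np.array([np.sin(a),-np.cos(a)]);Y=np.array([np.cos(a),np.sin(a)])
for n,c,z in [("cross",(299,160),.044),("nosemid",(389,159),.044),("noseT",(384,112),.046),("noseB",(394,218),.046),("farrim",(355,84),.046),("nearrim",(350,239),.046),("wallfar",(428,52),.096),("wallnear",(452,231),.096),("farbot",(386,82),0)]:
    p=onz(t,*g(*c),z);d=p[:2]-o;print(n,p.round(4),"case",(d@X).round(4),(d@Y).round(4))
E
```

```text
cross [ 0.463  -0.2236  0.044 ] case -0.0798 -0.0038
nosemid [ 0.4671 -0.2876  0.044 ] case -0.0157 -0.0057
noseT [ 0.5005 -0.2842  0.046 ] case -0.016 0.0279
noseB [ 0.4251 -0.2895  0.046 ] case -0.0177 -0.0477
farrim [ 0.5199 -0.2638  0.046 ] case -0.0345 0.0491
nearrim [ 0.4087 -0.2584  0.046 ] case -0.0502 -0.0611
wallfar [ 0.5342 -0.2998  0.096 ] case 0.0027 0.06
wallnear [ 0.4124 -0.3122  0.096 ] case 0.0037 -0.0624
farbot [ 0.5326 -0.3003  0.    ] case 0.0031 0.0584
```

```bash
python3 -m handwheel '{"delta_pos":[[0,0,0],[0,0,0],[0,0,0],[0,0,0],[0,0,0],[0,0,0],[0,0,0],[0,0,0]],"rotation":[[0,0,-0.008],[0,0,-0.008],[0,0,0],[0,0,0],[0,0,0],[0,0,0],[0,0,0],[0,0,0]],"claw":[1,1,1,1,1,1,1,1]}'
python3 - <<'E'
from h import *
t=snap("top")
crop(t,375,200,475,270,7.8,"pics/t14.png")
E
```

```text
time: 33.6
tool_pos: [0.4497, -0.0409, 0.0535]
ee_rot: [3.142, -0.0, 1.68]
wrist_force: [-0.6, 2.3, -2.4]
width: 0.0106
```

View pics/t14.png

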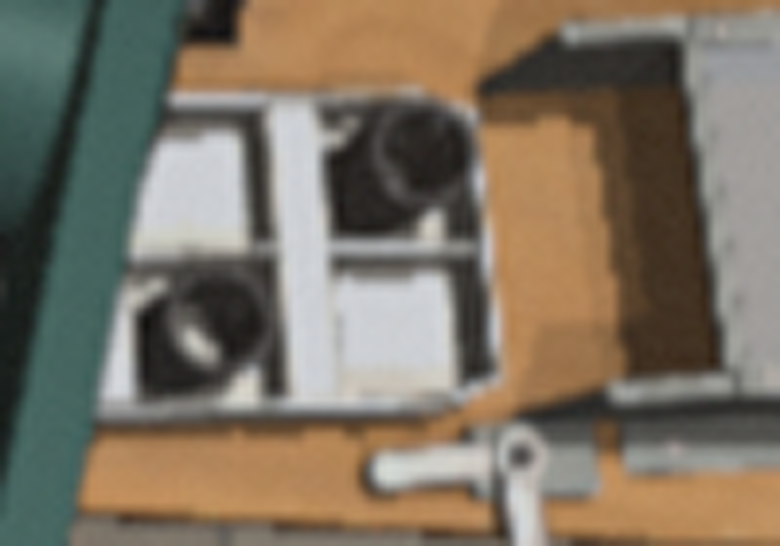

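```bash
python3 - <<'E'
from h import *
t=snap("top")
g=lambda x,y:(375+(x+.5)/7.8-.5,200+(y+.5)/7.8-.5)
o=np.array([.4742,-.3027]);a=.093;X=np.array([np.sin(a),-np.cos(a)]);Y=np.array([np.cos(a),np.sin(a)])
D={}
for n,c,z in [("cross",(302,250),.044),("nosemid",(488,247),.044),("boxT",(295,100),.044),("boxB",(314,405),.044),("noseT",(478,105),.046),("noseB",(502,380),.046),("farrim",(300,95),.046),("nearrim",(300,408),.046),("roofT",(690,55),.097),("roofB",(718,375),.097),("wallT",(565,33),.096),("wallB",(612,390),.096)]:
    p=onz(t,*g(*c),z);d=p[:2]-o;D[n]=p;print(n,p.round(4),"case",(d@X).round(4),(d@Y).round(4))
for A,B in [("boxT","boxB"),("noseT","noseB"),("roofT","roofB"),("wallT","wallB")]:
    v=D[A]-D[B];print(A,np.arctan2(v[1],v[0]).round(4))
v=D["nosemid"]-D["cross"];print(np.arctan2(v[0],-v[1]))
E
```

```text
cross [ 0.4633 -0.2235  0.044 ] case -0.0799 -0.0035
nosemid [ 0.4678 -0.2879  0.044 ] case -0.0153 -0.005
boxT [ 0.5163 -0.2214  0.044 ] case -0.077 0.0494
boxB [ 0.41   -0.2272  0.044 ] case -0.0812 -0.0569
noseT [ 0.5174 -0.285   0.046 ] case -0.0136 0.0447
noseB [ 0.4217 -0.291   0.046 ] case -0.0165 -0.0512
farrim [ 0.5177 -0.2227  0.046 ] case -0.0756 0.0508
nearrim [ 0.4086 -0.2219  0.046 ] case -0.0866 -0.0579
roofT [ 0.5273 -0.3402  0.097 ] case 0.0423 0.0494
roofB [ 0.421  -0.3451  0.097 ] case 0.0373 -0.0569
wallT [ 0.5329 -0.2991  0.096 ] case 0.0019 0.0588
wallB [ 0.4145 -0.3109  0.096 ] case 0.0026 -0.0602
boxT 0.054
noseT 0.0635
roofT 0.046
wallT 0.0992
0.06887429853472529
```

```bash
python3 -m handwheel '{"delta_pos":[[-1,1,0],[-2,1,0],[-2,1,0],[-2,0,0],[-2,0,0],[-1,0,0],[0,0,0],[0,0,0]],"rotation":[[0,0,-0.005],[0,0,-0.005],[0,0,-0.005],[0,0,-0.005],[0,0,0],[0,0,0],[0,0,0],[0,0,0]],"claw":[1,1,1,1,1,1,1,1]}'
python3 - <<'E'
from h import *
t=snap("top")
crop(t,375,200,475,270,7.8,"pics/t15.png")
E
```

```text
time: 34.7
tool_pos: [0.4539, -0.0507, 0.0535]
ee_rot: [3.141, 0.0, 1.7]
wrist_force: [-0.3, -0.0, -2.9]
width: 0.0114
```

View pics/t15.png

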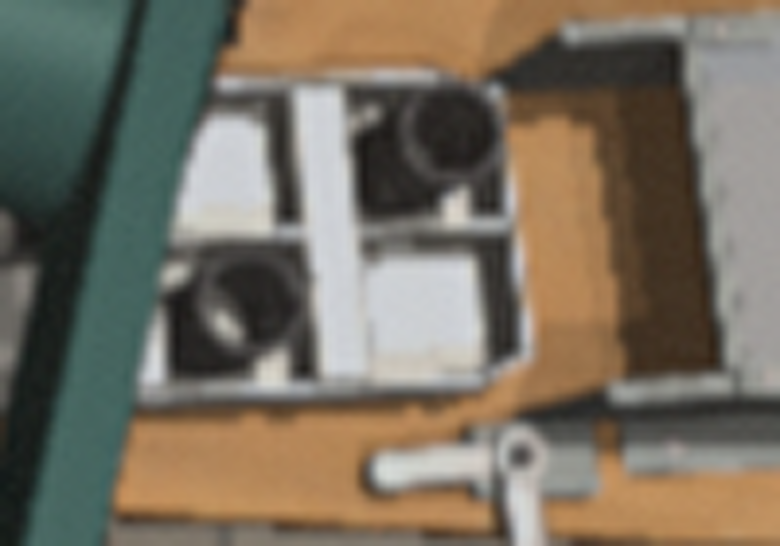

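```bash
cat > m.py <<'E'
from h import *
o=np.array([.4742,-.3027]);a=.092;X=np.array([np.sin(a),-np.cos(a)]);Y=np.array([np.cos(a),np.sin(a)])
def m(t,g,L):
    D={}
    for n,c,z in L:
        p=onz(t,*g(*c),z);d=p[:2]-o;D[n]=p;print(n,"case",(d@X).round(4),(d@Y).round(4))
    for A,B in [("boxT","boxB"),("noseT","noseB")]:
        v=D[A]-D[B];print(A,np.arctan2(v[1],v[0]).round(4))
    v=D["nosemid"]-D["cross"];print(np.arctan2(v[0],-v[1]))
E
python3 - <<'E'
from m import *
t=snap("top")
g=lambda x,y:(375+(x+.5)/7.8-.5,200+(y+.5)/7.8-.5)
m(t,g,[("cross",(331,232),.044),("nosemid",(514,225),.044),("boxT",(318,82),.044),("boxB",(344,386),.044),("noseT",(504,86),.046),("noseB",(532,360),.046),("farrim",(318,76),.046),("nearrim",(344,389),.046)])
E
```

```text
cross case -0.0692 0.0023
nosemid case -0.0054 0.0022
boxT case -0.0683 0.0555
boxB case -0.0702 -0.0509
noseT case -0.0038 0.0511
noseB case -0.0053 -0.0448
farrim case -0.0687 0.0572
nearrim case -0.0708 -0.0521
boxT 0.0748
noseT 0.0759
0.09111475883642237
```

```bash
python3 -m handwheel '{"delta_pos":[[-4,-1,0],[-8,-1,0],[-8,-0.5,0],[-8,0,0],[-8,-0.5,0],[-8,0,0],[-4,0,0],[0,0,0]],"rotation":[[0,0,0],[0,0,0],[0,0,0],[0,0,0],[0,0,0],[0,0,0],[0,0,0],[0,0,0]],"claw":[1,1,1,1,1,1,1,1]}'
python3 - <<'E'
from h import *
t=snap("top")
crop(t,375,200,475,270,7.8,"pics/t16.png")
E
```

```text
time: 35.8
tool_pos: [0.4571, -0.0996, 0.0534]
ee_rot: [-3.141, 0.002, 1.699]
wrist_force: [-0.7, -0.6, -3.4]
width: 0.0109
```

View pics/t16.png

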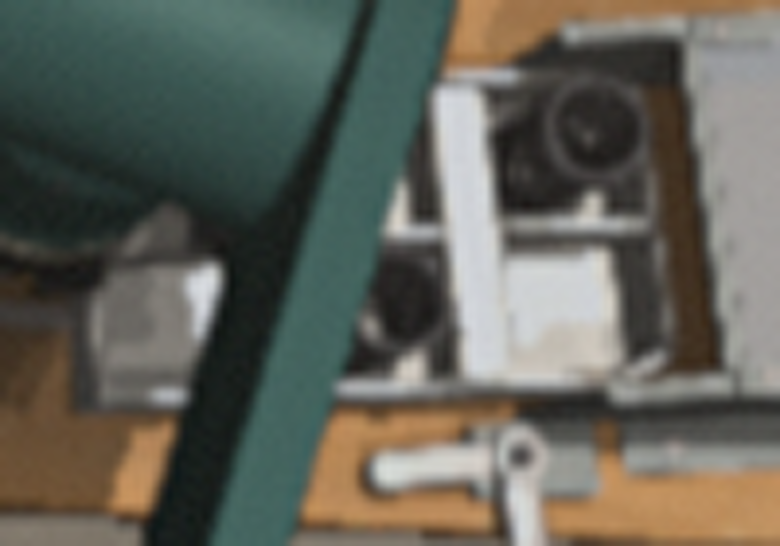

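```bash
python3 -m handwheel '{"delta_pos":[[-4,-0.5,0],[-10,-0.5,0],[-10,-0.5,0],[-10,-0.5,0],[-10,-0.5,0],[-10,0,0],[-6,0,0],[0,0,0]],"rotation":[[0,0,0],[0,0,0],[0,0,0],[0,0,0],[0,0,0],[0,0,0],[0,0,0],[0,0,0]],"claw":[1,1,1,1,1,1,1,1]}'
python3 d.py .4699 -.2560 .0535 1.70
```

```text
time: 36.85
tool_pos: [0.4624, -0.1597, 0.0534]
ee_rot: [-3.141, 0.002, 1.699]
wrist_force: [-1.3, -2.0, -3.4]
width: 0.0111
t 36.85 tcp [ 0.4624 -0.1597  0.0534] rpy [-3.1413e+00  2.0000e-03  1.6993e+00] w 0.0111 F [-1.3 -2.  -3.4]
delta tool mm [-96.4  -4.9   0.1]
rotvec [-0.0002  0.002  -0.0007]
```

```bash
python3 -m handwheel '{"delta_pos":[[-4,-0.5,0],[-12,-0.5,0],[-14,-0.5,0],[-14,-0.5,0],[-14,-0.5,0],[-12,-0.5,0],[-10,-0.5,0],[0,0,0]],"rotation":[[0,0,0],[0,0,0],[0,0,0],[0,0,0],[0,0,0],[0,0,0],[0,0,0],[0,0,0]],"claw":[1,1,1,1,1,1,1,1]}'
python3 d.py .4699 -.2560 .0535 1.70
python3 - <<'E'
from h import *
t=snap("top");s=snap("scene")
crop(t,375,200,475,270,7.8,"pics/t17.png")
crop(s,290,180,410,300,5,"pics/s17.png")
E
```

```text
time: 37.85
tool_pos: [0.4694, -0.2402, 0.0535]
ee_rot: [3.141, 0.003, 1.699]
wrist_force: [-0.5, -1.6, -3.1]
width: 0.011
t 37.85 tcp [ 0.4694 -0.2402  0.0535] rpy [3.1413e+00 3.1000e-03 1.6989e+00] w 0.011 F [-0.5 -1.6 -3.1]
delta tool mm [-15.7  -1.5   0.1]
rotvec [ 0.0003  0.0031 -0.0011]
```

View pics/t17.png

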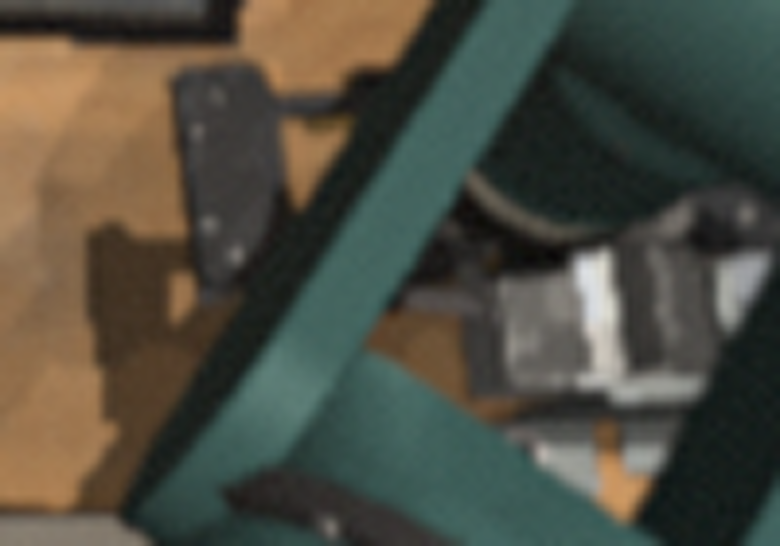

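View pics/s17.png

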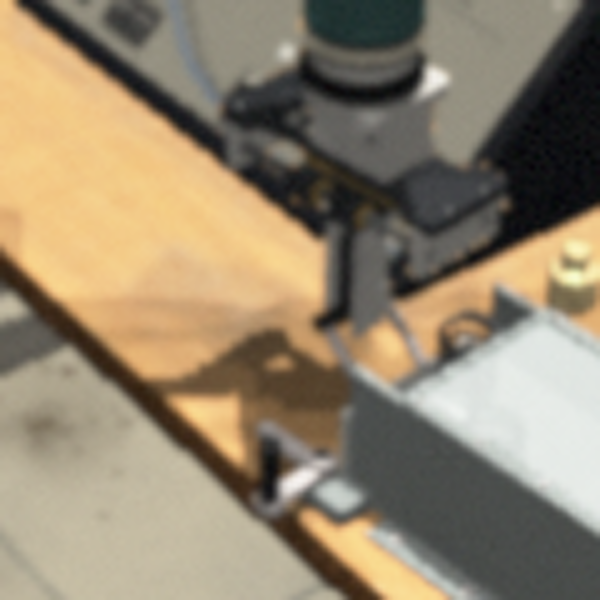

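```bash
python3 -m handwheel '{"delta_pos":[[-2,0,0],[-3,0,0],[-3,-0.5,0],[-2,0,0],[-2,0,0],[-2,-0.5,0],[-1,0,0],[0,0,0]],"rotation":[[0,0,0],[0,0,0],[0,0,0],[0,0,0],[0,0,0],[0,0,0],[0,0,0],[0,0,0]],"claw":[1,1,1,1,1,1,1,1]}'
python3 d.py .4699 -.2560 .0535 1.70
```

```text
time: 38.95
tool_pos: [0.4702, -0.2534, 0.0534]
ee_rot: [3.142, 0.0, 1.7]
wrist_force: [-0.9, 1.4, -2.6]
width: 0.011
t 38.95 tcp [ 0.4702 -0.2534  0.0534] rpy [3.1416e+00 3.0000e-04 1.6999e+00] w 0.011 F [-0.9  1.4 -2.6]
delta tool mm [-2.6 -0.6 -0.1]
rotvec [ 0.      0.0003 -0.0001]
```

```bash
python3 -m handwheel '{"delta_pos":[[-1,0,0],[-1,0,0],[-1,0,0],[-1,0,0],[0,0,0],[0,0,0],[0,0,0],[0,0,0]],"rotation":[[0,0,0],[0,0,0],[0,0,0],[0,0,0],[0,0,0],[0,0,0],[0,0,0],[0,0,0]],"claw":[1,1,1,1,1,1,1,1]}'
python3 d.py .4699 -.2560 .0535 1.70
```

```text
time: 39.95
tool_pos: [0.4706, -0.2555, 0.0531]
ee_rot: [-3.142, -0.003, 1.7]
wrist_force: [-0.8, 6.2, -1.7]
width: 0.0108
t 39.95 tcp [ 0.4706 -0.2555  0.0531] rpy [-3.1415 -0.0033  1.7004] w 0.0108 F [-0.8  6.2 -1.7]
delta tool mm [-0.4 -0.7 -0.4]
rotvec [-0.0001 -0.0033  0.0004]
```

```bash
python3 -m handwheel '{"delta_pos":[[-1,0,0],[-1,0,0],[-1,0,0],[0,0,0],[0,0,0],[0,0,0],[0,0,0],[0,0,0]],"rotation":[[0,0,0],[0,0,0],[0,0,0],[0,0,0],[0,0,0],[0,0,0],[0,0,0],[0,0,0]],"claw":[1,1,1,1,1,1,1,1]}'
python3 d.py .4699 -.2560 .0535 1.70
```

```text
time: 40.95
tool_pos: [0.4707, -0.2554, 0.0526]
ee_rot: [-3.141, -0.01, 1.701]
wrist_force: [-1.3, 12.9, -0.3]
width: 0.0114
t 40.95 tcp [ 0.4707 -0.2554  0.0526] rpy [-3.1411 -0.0096  1.7011] w 0.0114 F [-1.3 12.9 -0.3]
delta tool mm [-0.5 -0.8 -0.9]
rotvec [-0.0005 -0.0096  0.0011]
```

```bash
python3 -m handwheel '{"delta_pos":[[3,0,1],[0,0,0],[0,0,0],[0,0,0],[0,0,0],[0,0,-20],[0,0,-40],[0,0,-50]],"rotation":[[0,0,0],[0,0,0],[0,0,0],[0,0,0],[0,0,0],[0,0,0],[0,0,0],[0,0,0]],"claw":[1,1,0.1,0.1,0.1,0.1,0.1,0.1]}'
python3 -m handwheel '{"delta_pos":[[40,-10,0],[60,-10,0],[60,0,0],[60,0,0],[60,0,0],[40,0,0],[0,0,0],[0,0,0]],"rotation":[[0,0,0.065],[0,0,0.065],[0,0,0],[0,0,0],[0,0,0],[0,0,0],[0,0,0],[0,0,0]],"claw":[0.1,0.1,0.1,0.1,0.1,0.1,0.1,0.1]}'
python3 d.py .3545 -.309 .037 1.5708
python3 - <<'E'
from h import *
t=snap("top");s=snap("scene")
crop(t,375,200,475,270,7.8,"pics/t18.png")
crop(s,310,200,430,320,5,"pics/s18.png")
E
```

```text
time: 41.95
tool_pos: [0.4701, -0.2573, 0.1628]
ee_rot: [-3.14, -0.001, 1.7]
wrist_force: [0.9, -1.1, 1.0]
width: 0.0424
time: 42.95
tool_pos: [0.4423, 0.0598, 0.1628]
ee_rot: [3.141, 0.001, 1.57]
wrist_force: [1.1, -0.1, -0.3]
width: 0.042
t 42.95 tcp [0.4423 0.0598 0.1628] rpy [3.1406e+00 9.0000e-04 1.5699e+00] w 0.042 F [ 1.1 -0.1 -0.3]
delta tool mm [-368.7  -87.5  126. ]
rotvec [ 0.001   0.0009 -0.0009]
```

View pics/t18.png

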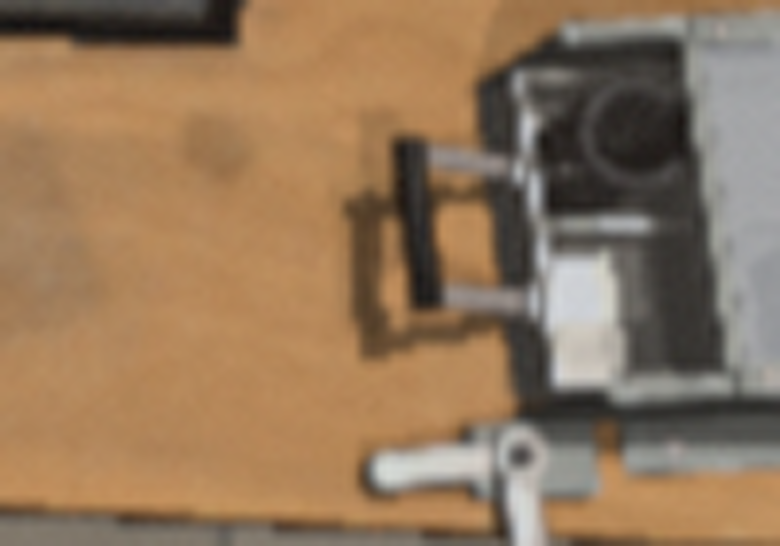

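View pics/s18.png

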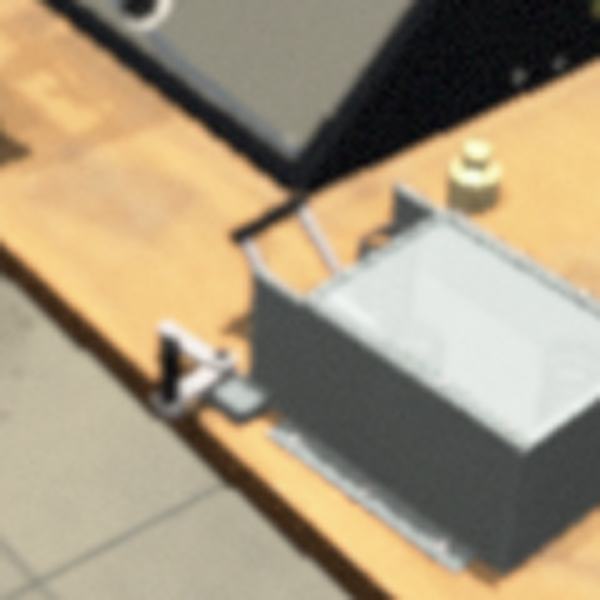

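```bash
python3 - <<'E'
from m import *
t=snap("top")
g=lambda x,y:(375+(x+.5)/7.8-.5,200+(y+.5)/7.8-.5)
for n,c,z in [("bar",(417,222),.072),("endwallT",(520,80),.046),("endwallB",(547,385),.046),("tongtip",(378,473),.024),("pin",(520,455),.026)]:
    p=onz(t,*g(*c),z);d=p[:2]-o;print(n,p.round(4),(d@X).round(4),(d@Y).round(4))
crop(t,405,230,475,290,8,"pics/t19.png")
E
```

```text
bar [ 0.4704 -0.2554  0.072 ] -0.0474 0.0006
endwallT [ 0.5272 -0.2999  0.046 ] 0.0021 0.053
endwallB [ 0.4208 -0.3064  0.046 ] -0.0012 -0.0535
tongtip [ 0.3898 -0.2542  0.024 ] -0.0561 -0.0796
pin [ 0.3984 -0.303   0.026 ] -0.0067 -0.0755
```

View pics/t19.png

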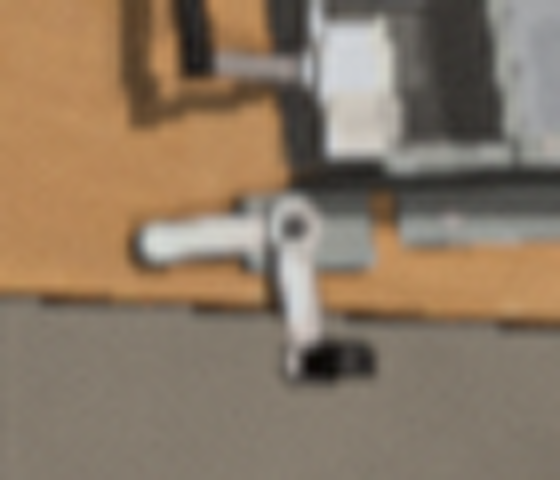

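```bash
python3 -m handwheel '{"delta_pos":[[-40,-20,0],[-55,-20,0],[-55,-20,0],[-55,-18,0],[-55,-10,0],[-55,0,0],[-54,0,0],[0,0,0]],"rotation":[[0,0,0],[0,0,0],[0,0,0],[0,0,0],[0,0,0],[0,0,0],[0,0,0],[0,0,0]],"claw":[0.1,0.1,0.1,0.1,0.1,0.1,0.1,0.1]}'
python3 d.py .3545 -.309 .037 1.5708
```

```text
time: 44.1
tool_pos: [0.3521, -0.3122, 0.1618]
ee_rot: [-3.14, -0.0, 1.563]
wrist_force: [0.2, 0.7, -0.0]
width: 0.0426
t 44.1 tcp [ 0.3521 -0.3122  0.1618] rpy [-3.1404e+00 -3.0000e-04  1.5630e+00] w 0.0426 F [ 0.2  0.7 -0. ]
delta tool mm [  3.1   2.5 124.8]
rotvec [-0.0012 -0.0003 -0.0078]
```

```bash
python3 -m handwheel '{"delta_pos":[[0,1,0],[0,0,30],[0,0,40],[0,0,40],[0,0,15],[0,0,0],[0,0,0],[0,0,0]],"rotation":[[0,0,0],[0,0,0],[0,0,0],[0,0,0],[0,0,0],[0,0,0],[0,0,0],[0,0,0]],"claw":[0.1,0.1,0.1,0.1,0.1,0.1,0.1,1]}'
python3 -m handwheel '{"delta_pos":[[0,0,0],[0,0,0],[0,0,0],[0,0,0],[0,0,0],[0,0,0],[0,0,0],[0,0,0]],"rotation":[[0,0,0],[0,0,0],[0,0,0],[0,0,0],[0,0,0],[0,0,0],[0,0,0],[0,0,0]],"claw":[1,1,1,1,1,1,1,1]}'
python3 d.py .394 -.257 .037 1.5708
```

```text
time: 45.1
tool_pos: [0.3556, -0.3094, 0.0393]
ee_rot: [3.139, 0.003, 1.57]
wrist_force: [0.1, 1.1, -0.0]
width: 0.0354
time: 46.1
tool_pos: [0.3547, -0.3087, 0.0377]
ee_rot: [3.141, 0.0, 1.57]
wrist_force: [-0.2, 0.1, 4.8]
width: 0.0138
t 46.1 tcp [ 0.3547 -0.3087  0.0377] rpy [3.1413e+00 5.0000e-04 1.5700e+00] w 0.0138 F [-0.2  0.1  4.8]
delta tool mm [51.7 39.2  0.7]
rotvec [ 0.0002  0.0005 -0.0008]
```

```bash
python3 -m handwheel '{"delta_pos":[[10,0,0],[10,2,0],[9.5,4,0],[8,6,0],[6.5,8,0],[5,10,0],[2,10.5,0],[0,0,0]],"rotation":[[0,0,0],[0,0,0],[0,0,0],[0,0,0],[0,0,0],[0,0,0],[0,0,0],[0,0,0]],"claw":[1,1,1,1,1,1,1,1]}'
python3 -m handwheel '{"delta_pos":[[0,1,0],[0,1,0],[0,0,0],[0,0,0],[0,0,0],[0,0,0],[0,0,0],[0,0,0]],"rotation":[[0,0,0],[0,0,0],[0,0,0],[0,0,0],[0,0,0],[0,0,0],[0,0,0],[0,0,0]],"claw":[1,1,1,1,1,1,1,1]}'
python3 d.py .394 -.257 .037 1.5708
```

```text
time: 47.1
tool_pos: [0.3946, -0.2577, 0.0372]
ee_rot: [-3.14, 0.001, 1.57]
wrist_force: [-2.6, -2.4, 2.7]
width: 0.0136
time: 48.1
tool_pos: [0.3957, -0.2575, 0.0372]
ee_rot: [-3.139, -0.0, 1.569]
wrist_force: [-5.9, -2.2, 3.9]
width: 0.0132
t 48.1 tcp [ 0.3957 -0.2575  0.0372] rpy [-3.1389e+00 -2.0000e-04  1.5693e+00] w 0.0132 F [-5.9 -2.2  3.9]
delta tool mm [ 0.5 -1.7  0.2]
rotvec [-0.0027 -0.0002 -0.0015]
```

```bash
python3 -m handwheel '{"delta_pos":[[0,0,0],[0,0,0],[0,0,0],[0,0,0],[0,0,-20],[0,0,-30],[0,0,-40],[0,0,-40]],"rotation":[[0,0,0],[0,0,0],[0,0,0],[0,0,0],[0,0,0],[0,0,0],[0,0,0],[0,0,0]],"claw":[0.1,0.1,0.1,0.1,0.1,0.1,0.1,0.1]}'
python3 -m handwheel '{"delta_pos":[[40,0,0],[60,0,0],[60,0,0],[60,0,0],[60,0,0],[40,0,0],[0,0,0],[0,0,0]],"rotation":[[0,0,0],[0,0,0],[0,0,0],[0,0,0],[0,0,0],[0,0,0],[0,0,0],[0,0,0]],"claw":[0.1,0.1,0.1,0.1,0.1,0.1,0.1,0.1]}'
python3 - <<'E'
from h import *
t=snap("top");s=snap("scene")
crop(t,405,190,545,280,5.6,"pics/t20.png")
crop(s,310,190,450,320,5,"pics/s20.png")
crop(t,130,120,430,270,2.6,"pics/t20b.png")
E
```

```text
time: 49.1
tool_pos: [0.3971, -0.2572, 0.1684]
ee_rot: [-3.142, -0.001, 1.57]
wrist_force: [0.7, -0.8, -0.4]
width: 0.0424
time: 50.1
tool_pos: [0.3974, 0.0621, 0.1674]
ee_rot: [-3.142, 0.001, 1.57]
wrist_force: [-0.7, 0.5, 0.3]
width: 0.0422
```

View pics/t20.png

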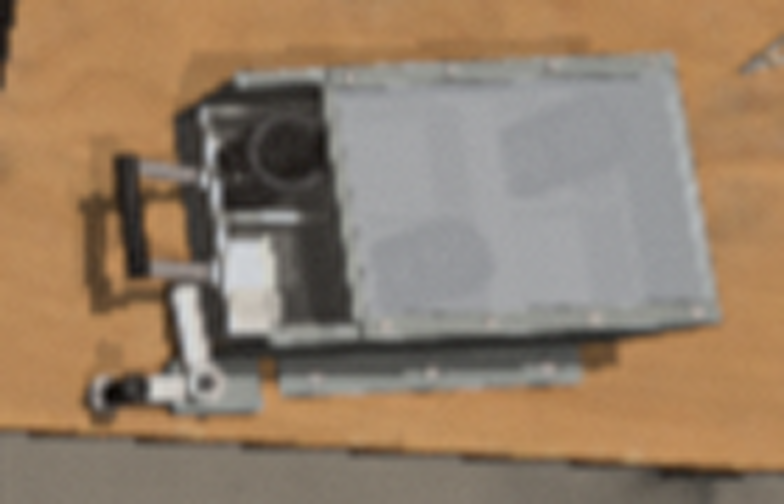

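View pics/s20.png

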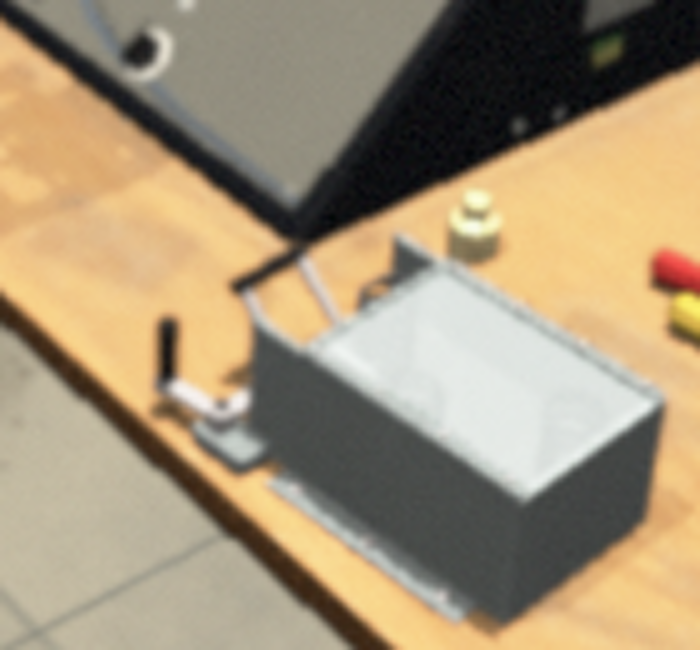

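View pics/t20b.png

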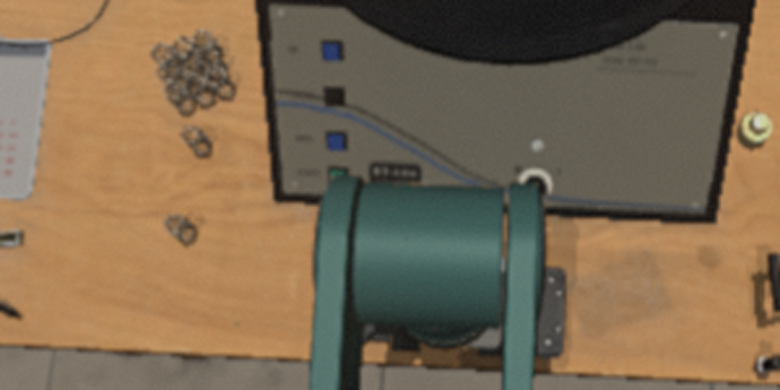

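```bash
python3 - <<'E'
from m import *
t=snap("top")
g=lambda x,y:(405+(x+.5)/5.6-.5,190+(y+.5)/5.6-.5)
P={}
for n,c,z in [("bar",(132,215),.072),("tip",(183,288),.024),("pin",(206,383),.026),("knob",(99,392),.024),("knobtop",(133,387),.069),("case_far0",(237,78),.096),("case_far1",(675,58),.096)]:
    p=onz(t,*g(*c),z);P[n]=p;d=p[:2]-o;print(n,(d@X).round(4),(d@Y).round(4))
for k,b in(("tip",0),("knob",np.pi/2),("knobtop",np.pi/2)):
    v=P[k]-P["pin"];print(k,"catch",round(np.arctan2(v[1],v[0])-b-a,3))
E
```

```text
bar -0.047 0.0007
tip -0.0115 -0.0293
pin -0.0063 -0.0757
knob -0.0579 -0.0778
knobtop -0.0544 -0.0789
case_far0 0.0017 0.0595
case_far1 0.2071 0.061
tip catch 0.111
knob catch 0.041
knobtop catch 0.066
```

```bash
python3 -m handwheel '{"delta_pos":[[-40,-6,0],[-60,-6,0],[-60,-6,0],[-60,-6,0],[-60,-6,0],[-37,-4,0],[0,0,0],[0,0,0]],"rotation":[[0,0,0],[0,0,0],[0,0,0],[0,0,0],[0,0,0],[0,0,0],[0,0,0],[0,0,0]],"claw":[1,1,1,1,1,1,1,1]}'
python3 -m handwheel '{"delta_pos":[[0,0,20],[0,0,40],[0,0,40],[0,0,27],[0,0,0],[0,0,0],[0,0,0],[0,0,0]],"rotation":[[0,0,0],[0,0,0],[0,0,0],[0,0,0],[0,0,0],[0,0,0],[0,0,0],[0,0,0]],"claw":[1,1,1,1,1,1,1,1]}'
python3 -m handwheel '{"delta_pos":[[0,3,0],[0,4,0],[0,3,0],[0,2,0],[0,2,0],[0,2,0],[0,0,0],[0,0,0]],"rotation":[[0,0,0],[0,0,0],[0,0,0],[0,0,0],[0,0,0],[0,0,0],[0,0,0],[0,0,0]],"claw":[1,1,1,1,1,1,1,1]}'
```

```text
time: 51.25
tool_pos: [0.3627, -0.2544, 0.1673]
ee_rot: [-3.141, -0.001, 1.568]
wrist_force: [0.4, 0.4, 0.4]
width: 0.0003
time: 52.25
tool_pos: [0.3639, -0.2549, 0.0417]
ee_rot: [3.14, 0.002, 1.57]
wrist_force: [-0.5, -0.6, -0.5]
width: 0.0003
time: 53.25
tool_pos: [0.3762, -0.254, 0.0402]
ee_rot: [-3.135, -0.001, 1.57]
wrist_force: [-9.7, 0.8, 5.7]
width: 0.0006
```

```bash
python3 -m handwheel '{"delta_pos":[[0,-8,0],[0,-8,0],[0,0,-20],[0,0,-40],[0,0,-40],[0,0,-30],[0,0,0],[0,0,0]],"rotation":[[0,0,0],[0,0,0],[0,0,0],[0,0,0],[0,0,0],[0,0,0],[0,0,0],[0,0,0]],"claw":[1,1,1,1,1,1,1,1]}'
python3 -m handwheel '{"delta_pos":[[40,0,0],[60,0,0],[60,0,0],[60,0,0],[60,0,0],[40,0,0],[0,0,0],[0,0,0]],"rotation":[[0,0,0],[0,0,0],[0,0,0],[0,0,0],[0,0,0],[0,0,0],[0,0,0],[0,0,0]],"claw":[1,1,1,1,1,1,1,1]}'
python3 - <<'E'
from h import *
t=snap("top")
crop(t,405,190,545,280,5.6,"pics/t21.png")
print(robot.get_obs()["wrist_force"])
E
```

```text
time: 54.25
tool_pos: [0.3626, -0.254, 0.169]
ee_rot: [-3.14, -0.001, 1.57]
wrist_force: [0.0, -0.6, -0.2]
width: 0.0003
time: 55.25
tool_pos: [0.3628, 0.0651, 0.169]
ee_rot: [-3.139, 0.001, 1.57]
wrist_force: [-0.1, 0.7, 0.5]
width: 0.0003
[-0.59348656 -0.55225499 -0.24987666]
```

View pics/t21.png

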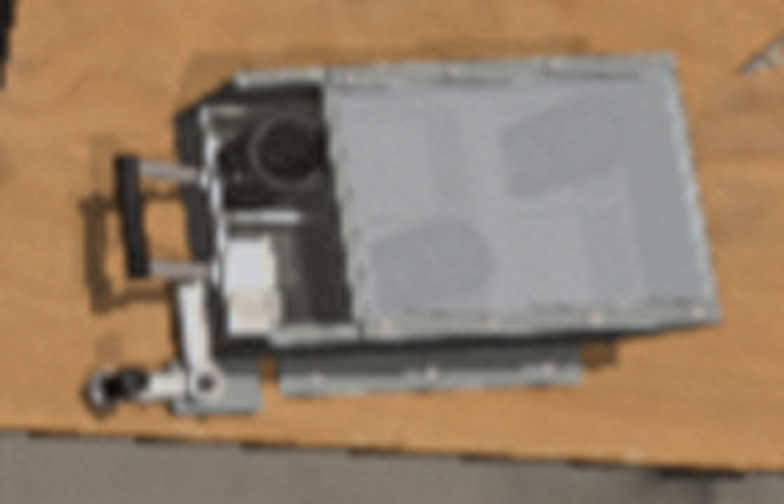

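```bash
python3 - <<'E'
from bench import robot
print(robot.close_job())
E
```

```text
the job is handed in; nothing more can be done
None
```

The job is done and handed in at about 55 s of the 210 s allowed; no verdict came back.

**What I did:** Three heavy springs were present, and each now stands in its own tray cell (nose, middle and handle rows). I opened the catch, turned the tray to line up with the case and slid it in until it stopped at the back wall (about 13 N). I then shut the catch and backed the arm off.

**Last checks:**
- **Tray:** the handle bar measured at x = -0.047, y = 0.001 in the case frame, against -0.047 and 0 for fully home.
- **Springs:** one is plainly upright in the picture. The other two show only as upright-looking shapes under the pale roof; all three were clearly upright before I pushed the tray in.
- **Catch:** after the first closing, the picture measured it between 0.04 and 0.11 rad open. I didn't rely on that and pushed the knob again with closed fingers. It moved a little further and then held at about 10 N. I took that as the stop and did not measure the angle again.
- **Small springs and brass weight:** in the pictures they look unmoved; I did not measure them.

The tray needed correcting once: my first yaw estimate was off by about 0.02 rad, which put it about 5 mm to one side in front of the case. I fixed that before pushing it in. I saw no sign of the tray being knocked at any point.

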